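# Grade the last turnips and sweet potatoes on the packing table

## Robot

A 7-joint arm with a two-finger parallel gripper is mounted at the origin on the work surface. World frame = base frame: x ahead of the robot, y to its left, z up, the work surface at z = 0. Lengths are in m, angles in rad, forces in N, time in s.
With the tool pointing down it reaches from about 0.425 to 0.925 m from the base axis. Payload 6.8 kg.
Tool frame: the origin (TCP) lies on the centre line of the jaws, within the pads' length; the fingertips stand 11 mm ahead of it and the grasp point (between the pads) lies 8 mm behind it; z points along the fingers, y is the direction in which the jaws open and shut (so a half turn about z gives the same grasp; the last joint's range is limited). The gripper opens to 85 mm and grips with 20 to 120 N. Pads are 22 mm wide; open, the fingers measure 114 mm over their backs; the gripper's body (76 mm by 85 mm) begins 54 mm behind the grasp point. The pads swing forward as they close: fully open they stand 13 mm farther back than shut.
Start: joints at [1.224, 0.477, 0.022, 1.555, -0.011, 1.109, -0.083], TCP at [0.16, -0.656, 0.215] pointing down, gripper open.
Joint ranges: [-2.96, 2.96], [-0.34, 2.1], [-1.41, 1.46], [0.24, 2.44], [-1.37, 4.51], [0.17, 1.92], [-2.96, 2.96]. Speed limits (rad/s): [2.39, 2.39, 3.14, 3.14, 3.14, 3.14, 3.14].

## Interface

Orientations are given as a rotation vector (axis times angle).
In Python, from bench import r gives the robot as it stands.
- The arm moves only by the tool send_rows, never from a script. Its argument "deltas" is a list of rows, each a list of 7 numbers: the opening, from 0 (shut) to 1 (fully open), then the shift along the tool's x, y, z as a fraction of full scale, then the turn, a rotation vector about the tool's x, y, z as a fraction of full scale. In form: [[hand, x, y, z, ax, ay, az], ...]. A call has 1 to 20 rows; each row is the pose to reach, as a shift and turn from the pose commanded when the call began, along the tool's axes at that moment, turning the shorter way round; what a row does not reach only later rows make up. Full scale, the value 1, is 150 mm for a shift and 180 degrees for a turn. A row lasts 1/12 s, in which the tool goes at most 41.7 mm and 7.16 degrees, less where a joint would pass 70% of its speed; a pose out of reach is approached as far as the arm can. A call with a number of a shift or a turn outside -1 to 1 is refused whole. A call with a gripper value outside its range is refused whole. The fingers move at their own pace and stop on an object; "squeeze" is the grip in N (left out, the last holds). Time passes only in rows, so rows that repeat a pose let the fingers close. It gives the time, the measured TCP pose, the force and the opening at its end, in the units of the state.
- r.get_obs(): the state, without advancing time (a new reading comes with each control period).
- r.grab_frame(name): name is "scene" or "top" or "wrist"; returns a dict with "pixels" (420x560x3 uint8, red, green, blue), "camera_matrix" (3x3 intrinsics, pixels), "rvec" (rotation vector, rad) and "tvec" (3), from world to camera coordinates, as OpenCV has them. Camera axes: x right, y down, z forward; pixel columns grow to the right and rows downward; lengths in m; the calibration is good to about 2 mm. The wrist camera is an equidistant fisheye: a pixel r from the principal point sees the ray r / f radians off the axis. A picture is of the moment at which its call begins. There is no depth.
- r.hand_in(): hands the job in, once; it reports no verdict.
The state is a dict: "clock": time; "joints": joint angles; "qvel": joint speeds; "tau": joint torques, N m; "tcp_pos": TCP position; "orientation": TCP orientation; "contact_force": force on the tool from outside, world axes, zero at the start; "moment": the same for the moment, N m; "grip_width": finger opening in m.
Only numpy, scipy, OpenCV 4.12 (cv2) and the standard library are available. Lean on these libraries where they do the work, as an engineer would, in place of code of your own. Each camera call takes 0.05 s, during which the arm holds its last target. There are 200 camera calls.

## Task

Sort the five loose vegetables on the packing table: the two sound turnips go into the blue basket with the other turnips, the sound sweet potato into the yellow basket with the other sweet potato, and the rotten turnip and the rotten sweet potato (the ones with dark patches) into the black reject tub. Set each one down gently on the floor of its container without dropping it, side by side and none on top of another, with the sweet potatoes lying flat. Leave the tape roll and the cup of rubber bands where they stand.

Things in the scene. Friction and masses are not known exactly. Their poses are not given: they have to be found in the camera images.
- turnip_basket: Blue lattice basket for sound turnips, 220 mm (its y) by 180 mm (its x), 55 mm high; walls and floor 4 mm thick, so inside 212 by 172 mm. Origin at the centre of its underside; x and y along its sides (x away from the robot, turned by at most 0.1 rad), z up. Fixed to the table. Two turnips (58 mm across) are already in it on its -x half, centred at x = -50 mm, y = +50 and -50 mm, and stay there; the +x half (from x = -20 to +86 mm, the full width in y) is free.
- potato_basket: Yellow lattice basket for sound sweet potatoes, 220 mm (its y) by 180 mm (its x), 55 mm high; walls and floor 4 mm thick, so inside 212 by 172 mm. Origin at the centre of its underside; x and y along its sides (x away from the robot, turned by at most 0.1 rad), z up. Fixed to the table. One sweet potato already lies in it along y, centred at x = -55 mm (from x = -79 to -31 mm), and stays there; the rest (x from -31 to +86 mm) is free.
- reject_tub: Black plain-walled tub for rejects, 220 mm (its y) by 180 mm (its x), 55 mm high; walls and floor 4 mm thick, so inside 212 by 172 mm. Origin at the centre of its underside; x and y along its sides (x away from the robot, turned by at most 0.1 rad), z up. Fixed to the table. A rotten turnip (58 mm across) already stands in its (-x, -y) corner, centred at x = -53 mm, y = -73 mm, and stays there, with a few thin stalk trimmings on the floor; the rest is free.
- turnip_a: A sound turnip, all white. 58 mm across at its widest (15 to 30 mm up), white part 48 mm high, green stalk stubs (19 mm across) on top to 60 mm. Stands on its flat 32 mm root end; origin at the centre of the underside, z up. About 85 g.
- turnip_b: The other sound turnip, all white. 58 mm across at its widest (15 to 30 mm up), white part 48 mm high, green stalk stubs (19 mm across) on top to 60 mm. Stands on its flat 32 mm root end; origin at the centre of the underside, z up. About 85 g.
- turnip_rotten: The rotten turnip: white with large dark brown patches on its shoulders. 58 mm across at its widest (15 to 30 mm up), white part 48 mm high, green stalk stubs (19 mm across) on top to 60 mm. Stands on its flat 32 mm root end; origin at the centre of the underside, z up. About 85 g.
- potato_sound: The sound sweet potato, reddish purple all over. Lies flat along its own x: 120 mm long with tapering ends, 48 mm wide near the middle, 43 mm high; origin under its middle at the flat underside, z up. At the start its x lies within 0.4 rad of the line ahead of the robot. About 130 g.
- potato_rotten: The rotten sweet potato: reddish purple with one end (+x, nearly half the length) black-brown. Lies flat along its own x: 120 mm long with tapering ends, 48 mm wide near the middle, 43 mm high; origin under its middle at the flat underside, z up. At the start its x lies within 0.4 rad of the line ahead of the robot. About 130 g.
- tape_roll: Bystander, leave alone: red roll of tape lying flat, 62 mm across, 18 mm high; loose; origin at the centre of its underside.
- band_cup: Bystander, leave alone: small white cup of rubber bands, 60 mm across at the rim, 38 mm high; loose; origin at the centre of its underside.
There are look-alikes about, which are no part of the job. Leave any turquoise look-alike of the potato_sound alone.

How it is judged:
At the end, for the whole second after the job is handed in: Each vegetable is in its own container: origin within 75 mm (container x) and 95 mm (y) of its centre, and under 40 mm (turnips) or 35 mm (sweet potatoes) above its underside, so on the floor and not piled; sweet potatoes level to 0.22 rad; all released and at rest (x of turnip_a in the frame of turnip_basket between -0.075 and 0.075 m and y of turnip_a in the frame of turnip_basket between -0.095 and 0.095 m and z of turnip_a in the frame of turnip_basket between 0 and 0.04 m and linear speed of each of turnip_a, turnip_b, turnip_rotten, potato_sound, potato_rotten below 0.02 m/s and angular speed of each of turnip_a, turnip_b, turnip_rotten, potato_sound, potato_rotten below 0.3 rad/s and x of turnip_b in the frame of turnip_basket between -0.075 and 0.075 m and y of turnip_b in the frame of turnip_basket between -0.095 and 0.095 m and z of turnip_b in the frame of turnip_basket between 0 and 0.04 m and x of turnip_rotten in the frame of reject_tub between -0.075 and 0.075 m and y of turnip_rotten in the frame of reject_tub between -0.095 and 0.095 m and z of turnip_rotten in the frame of reject_tub between 0 and 0.04 m and x of potato_sound in the frame of potato_basket between -0.075 and 0.075 m and y of potato_sound in the frame of potato_basket between -0.095 and 0.095 m and z of potato_sound in the frame of potato_basket between 0 and 0.035 m and angle between potato_sound's own x axis and vertical between 1.35 and 1.79 rad and x of potato_rotten in the frame of reject_tub between -0.075 and 0.075 m and y of potato_rotten in the frame of reject_tub between -0.095 and 0.095 m and z of potato_rotten in the frame of reject_tub between 0 and 0.035 m and angle between potato_rotten's own x axis and vertical between 1.35 and 1.79 rad); the robot touches nothing.
It fails at once if a vegetable is dropped: it falls or flies free of the fingers faster than 0.75 m/s (a fall of about 30 mm) ((contact force between turnip_a and the fingers below 0.2 N and linear speed of turnip_a above 0.75 m/s) or (contact force between turnip_b and the fingers below 0.2 N and linear speed of turnip_b above 0.75 m/s) or (contact force between turnip_rotten and the fingers below 0.2 N and linear speed of turnip_rotten above 0.75 m/s) or (contact force between potato_sound and the fingers below 0.2 N and linear speed of potato_sound above 0.75 m/s) or (contact force between potato_rotten and the fingers below 0.2 N and linear speed of potato_rotten above 0.75 m/s)).
It fails at once if the tape roll is pushed more than 30 mm from its place (distance of tape_roll from where it was at the start of the episode above 0.03 m).
It fails at once if the rubber-band cup is pushed more than 30 mm from its place (distance of band_cup from where it was at the start of the episode above 0.03 m).
It also fails if it takes over 128 s, if anything falls off the work surface, if the arm or the gripper's body presses on something with over 40 N, if the wrist force passes 120 N, or if a joint passes its speed limit or range.

## Working session

There is one attempt and no reset: what is moved stays moved. The work goes in short steps, Python scripts to look and compute and a tool call to move; the robot and the scene stay as the last step left them, time stands still between calls to the robot, and variables do not carry over. Pictures are saved under pics/ and viewed, about 12 in all and at most 16, crops included, and the job is handed in when it is done.

Besides the shell and the picture viewer there is one more tool, called after "Request:" as name(argument=value, ...) on one line, values as JSON. send_rows: Moves the arm, as the interface text tells. Shift numbers are shares of 150 mm and turn numbers shares of 180 degrees, none past 1 either way. Its arguments: {"type":"object","properties":{"deltas":{"type":"array","items":{"type":"array","items":{"type":"number"}}},"squeeze":{"type":"number"}},"required":["deltas"]}

```bash
mkdir -p pics; cat > h.py <<'E'
import numpy as np, cv2
from bench import r
def grab(n,fn=None):
    f=r.grab_frame(n)
    if fn: cv2.imwrite('pics/'+fn,f['pixels'][:,:,::-1])
    np.savez('/tmp/'+n+'.npz',**f)
    return f
def ray(f,u,v,z,fish=False):
    K=f['camera_matrix'];R=cv2.Rodrigues(np.array(f['rvec'],float))[0];t=np.array(f['tvec'],float).ravel()
    x=(u-K[0,2])/K[0,0];y=(v-K[1,2])/K[1,1]
    if fish:
        th=np.hypot(x,y); s=np.sin(th)/max(th,1e-9); d=np.array([x*s,y*s,np.cos(th)])
    else: d=np.array([x,y,1.])
    d=R.T@d;c=-R.T@t
    return c+d*(z-c[2])/d[2]
E
python3 - <<'E'
from h import *
for n in('top','scene'):
    f=grab(n,n+'0.png'); print(n,f['camera_matrix'].tolist(),(-cv2.Rodrigues(np.array(f['rvec'],float))[0].T@np.array(f['tvec']).ravel()))
print(r.get_obs())
E
```

```text
top [[446.4925181548201, 0.0, 287.07129224152436], [0.0, 446.4925181548201, 209.85019040284638], [0.0, 0.0, 1.0]] [0.34672041 0.01139098 1.18606686]
scene [[545.5020260219188, 0.0, 276.9804589575728], [0.0, 545.5020260219188, 205.8181206883201], [0.0, 0.0, 1.0]] [1.34158712 0.64047254 0.81851743]
{'clock': 0.1, 'joints': array([ 1.22388836,  0.4777667 ,  0.02234245,  1.55636838, -0.01147225,
        1.10931015, -0.08312536]), 'qvel': array([ 2.34353997e-03, -2.57456964e-03,  4.46580755e-04, -2.49222827e-03,
        3.07180641e-04,  2.58907581e-05, -2.23130250e-04]), 'tau': array([ 3.12119068e-03, -5.97772443e+01,  1.61293253e+00, -2.81961286e+01,
        1.27571283e-02,  4.98631343e-03, -1.79442407e-05]), 'tcp_pos': array([ 0.15950891, -0.65528931,  0.21448328]), 'orientation': array([-3.11754732e+00, -3.74037964e-01,  5.58415750e-04]), 'contact_force': array([-0.22623825,  0.12460557, -0.37512569]), 'moment': array([0.01920833, 0.02572843, 0.00953329]), 'grip_width': 0.08510322832629658}
```

View pics/top0.png

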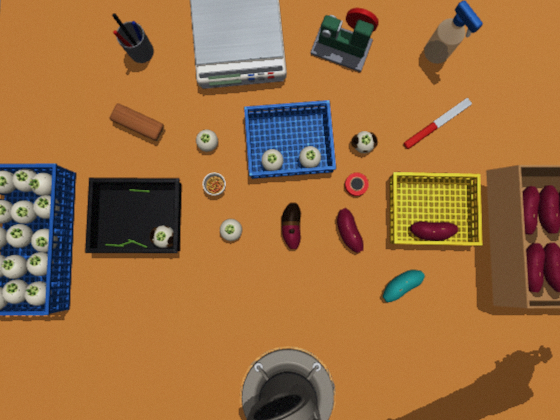

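View pics/scene0.png

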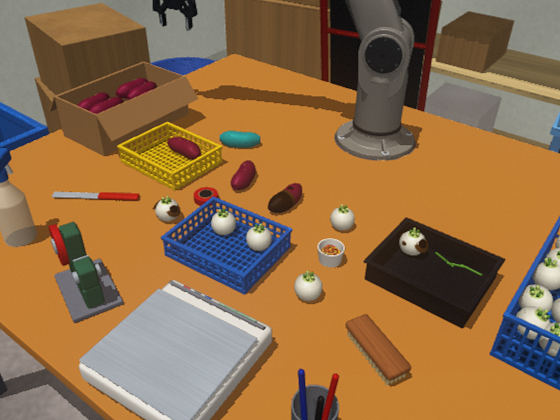

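Candidates (top picture):
- **Turnips:** all-white at (207,141) and (231,231), patched at (365,142). Those in the blue basket at (272,159) and (310,156), the one in the tub at (162,237) and the far-left crate are not for moving.
- **Sweet potatoes:** half-black at (291,226), plain at (350,230). The turquoise look-alike at (403,285), the one in the yellow basket at (434,231) and those in the carton are left alone.
- **Bystanders:** tape (357,184), cup (214,184).

One enlarged crop will confirm these choices.

```bash
python3 - <<'E'
from h import *
im=cv2.imread('pics/top0.png')
a=cv2.resize(im[120:260,180:380],None,fx=4,fy=4,interpolation=cv2.INTER_CUBIC)
cv2.imwrite('pics/crop1.png',a)
E
```

```text
(no output)
```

View pics/crop1.png

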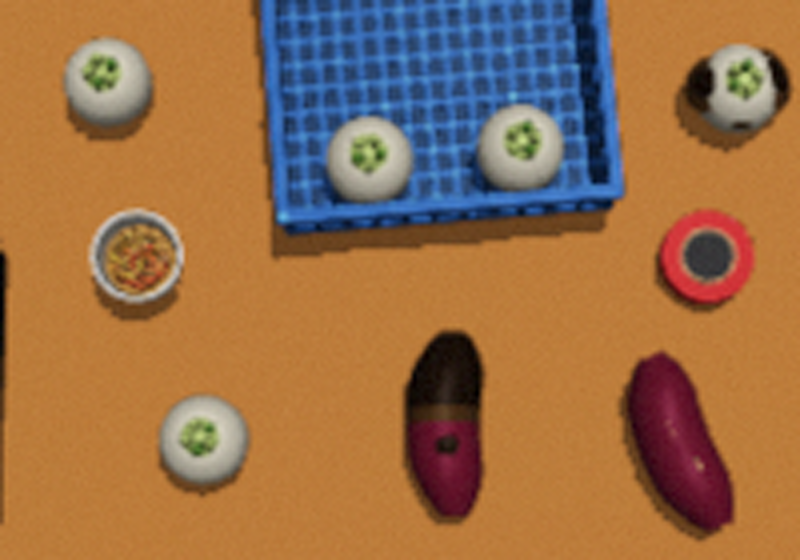

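```bash
python3 - <<'E'
from h import *
f=dict(np.load('/tmp/top.npz'));im=f['pixels'].astype(int)
R,G,B=im[...,0],im[...,1],im[...,2]
hsv=cv2.cvtColor(f['pixels'],cv2.COLOR_RGB2HSV).astype(int)
# containers: rim corners by colour mask minAreaRect
def box(name,m,roi):
    mm=np.zeros(m.shape,np.uint8);x0,y0,x1,y1=roi;mm[y0:y1,x0:x1]=m[y0:y1,x0:x1]
    P=np.argwhere(mm)[:,::-1].astype(np.float32)
    rc=cv2.minAreaRect(P);b=cv2.boxPoints(rc)
    W=np.array([ray(f,u,v,.055)[:2] for u,v in b]);c=W.mean(0)
    e=W[1:]-W[:-1];print(name,b.round(1).tolist(),'c',c.round(4),'sides',np.linalg.norm(e,axis=1).round(3),'ang',np.degrees(np.arctan2(e[:,1],e[:,0])).round(1))
H,S,V=hsv[...,0],hsv[...,1],hsv[...,2]
box('blue',(H>100)&(H<125)&(S>140)&(V>40),(238,95,342,182))
box('yellow',(H>22)&(H<35)&(S>130)&(V>90),(384,168,488,250))
box('tub',(V<70),(82,172,188,258))
def blob(name,m,roi,z):
    x0,y0,x1,y1=roi;mm=np.zeros(m.shape,np.uint8);mm[y0:y1,x0:x1]=m[y0:y1,x0:x1]
    n,l,st,ce=cv2.connectedComponentsWithStats(mm);i=1+st[1:,4].argmax();P=np.argwhere(l==i)[:,::-1].astype(np.float32)
    rc=cv2.minAreaRect(P);b=cv2.boxPoints(rc);W=np.array([ray(f,u,v,z)[:2] for u,v in b]);e=W[1:]-W[:-1]
    print(name,'px',np.round(rc[0],1),'c',W.mean(0).round(4),'sides',np.linalg.norm(e,axis=1).round(3),'ang',np.degrees(np.arctan2(e[:,1],e[:,0])).round(1))
notor=~((H>5)&(H<18)&(S>150)&(V>100))
blob('tA',notor,(190,125,222,158),.022);blob('tB',notor,(215,214,248,248),.022);blob('tR',notor,(348,126,382,158),.022)
blob('pR',notor,(272,196,312,255),.02);blob('pS',notor,(328,200,374,258),.02)
blob('tape',notor,(340,168,374,200),.009);blob('cup',notor,(198,168,230,200),.03)
E
```

```text
blue [[243.6999969482422, 106.80000305175781], [329.5, 100.0999984741211], [335.0, 171.3000030517578], [249.3000030517578, 178.0]] c [ 0.6561 -0.0085] sides [0.225 0.19  0.221] ang [ -85.5 -176.6   94.3]
yellow [[390.0, 172.0], [482.0, 172.0], [482.0, 245.0], [390.0, 245.0]] c [ 0.4731 -0.3824] sides [0.238 0.188 0.234] ang [-90.2 176.9  89.7]
tub [[86.0, 252.0], [86.0, 178.0], [180.0, 178.0], [180.0, 252.0]] c [0.4601 0.3895] sides [0.189 0.24  0.189] ang [   2.5  -90.2 -178.8]
tA px [206. 140.] c [0.6624 0.2133] sides [0.059 0.06  0.058] ang [ -90.2 -179.4   89.8]
tB px [230.5 229.7] c [0.4229 0.1461] sides [0.059 0.06  0.059] ang [ -33.3 -123.9  146.5]
tR px [363.8 141.8] c [ 0.6563 -0.2076] sides [0.066 0.059 0.066] ang [ -45.1 -136.5  134.7]
pR px [290.5 226. ] c [ 0.4321 -0.0103] sides [0.05  0.121 0.049] ang [-90.3 179.5  89.7]
pS px [348.2 231.5] c [ 0.4169 -0.1611] sides [0.051 0.121 0.051] ang [ -69.4 -160.3  110.3]
tape px [355.5 184.5] c [ 0.543 -0.185] sides [0.062 0.062 0.061] ang [-90.2 178.5  89.7]
cup px [213.5 183.5] c [0.5436 0.1907] sides [0.06  0.061 0.06 ] ang [ -90.2 -179.5   89.7]
```

The crop confirms it: the turnips at top (207,141) and (231,231) are all white, the one at (365,142) has dark patches, the potato at (291,226) is half black (far end), and the one at (350,230) is plain purple. Next I need the container rims.

```bash
python3 - <<'E'
import cv2,numpy as np
im=cv2.imread('pics/top0.png')
c=lambda x,y:cv2.resize(im[y:y+96,x:x+104],None,fx=3.8,fy=3.8,interpolation=cv2.INTER_CUBIC)
a=np.hstack([c(82,168),c(384,164)])
a=np.clip(a.astype(float)*1.6+15,0,255).astype(np.uint8)
cv2.imwrite('pics/crop2.png',a);print(a.shape)
E
```

```text
(365, 790, 3)
```

View pics/crop2.png

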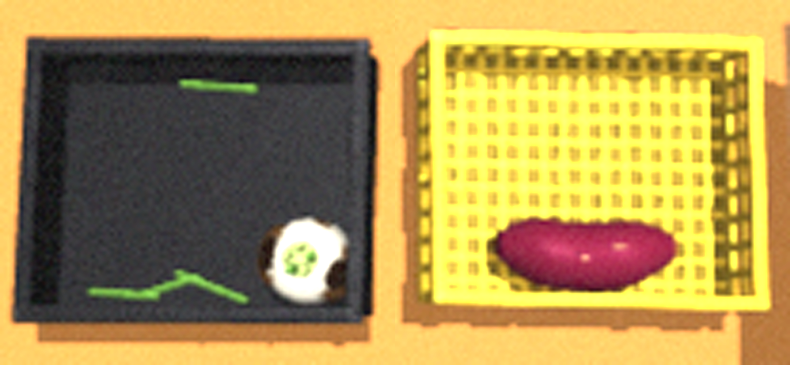

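The tub's rim corners in the crop are (29,40), (370,40), (365,320), (14,321). The yellow ones are (430,30), (763,40), (769,310), (424,303).

```bash
python3 - <<'E'
from h import *
f=dict(np.load('/tmp/top.npz'))
T=[(82+u/3.8-.4,168+v/3.8-.4) for u,v in[(29,40),(370,40),(365,320),(14,321)]]
Y=[(384+(u-395)/3.8-.4,164+v/3.8-.4) for u,v in[(430,30),(763,40),(769,310),(424,303)]]
B=[(244,106),(330,101),(335.3,168),(249,175)]
for n,b in(('tub',T),('yel',Y),('blue',B)):
    W=np.array([ray(f,u,v,.055)[:2] for u,v in b]);e=np.roll(W,-1,0)-W
    a=np.array([np.arctan2(*v[::-1]) for v in e])-np.radians([-90,180,90,0])
    a=(a+np.pi)%(2*np.pi)-np.pi
    print(n,W.mean(0).round(4),np.linalg.norm(e,axis=1).round(3),'yaw',a.round(3))
E
```

```text
tub [0.46 0.39] [0.229 0.188 0.231 0.188] yaw [-0.004  0.003 -0.003 -0.01 ]
yel [ 0.4729 -0.384 ] [0.227 0.183 0.231 0.185] yaw [-0.034 -0.031 -0.026 -0.053]
blue [ 0.6601 -0.009 ] [0.226 0.179 0.223 0.183] yaw [0.058 0.06  0.078 0.075]
```

Request:
send_rows(deltas=[[1, 0, 0, 0, 0, 0, 0.076], [1, 0, 0, 0, 0, 0, 0.076], [1, 0, 0, 0, 0, 0, 0.076]], squeeze=40)

```text
clock: 0.35
tcp_pos: [0.1597, -0.6555, 0.2148]
orientation: [-3.141, 0.006, 0.001]
contact_force: [0.7, -0.7, -0.1]
grip_width: 0.0854
```

Request:
send_rows(deltas=[[1, 0.43, -0.82, 0, 0, 0, 0], [1, 0.43, -0.82, 0, 0, 0, 0], [1, 0.43, -0.82, 0, 0, 0, 0], [1, 0.43, -0.82, 0, 0, 0, 0], [1, 0.43, -0.82, 0, 0, 0, 0]])

```text
clock: 0.77
tcp_pos: [0.2274, -0.529, 0.2154]
orientation: [-3.14, -0.015, -0.002]
contact_force: [0.0, -0.4, 0.3]
grip_width: 0.0853
```

Request:
send_rows(deltas=[[1, 0.43, -0.82, 0, 0, 0, 0], [1, 0.43, -0.82, 0, 0, 0, 0], [1, 0.43, -0.82, 0, 0, 0, 0], [1, 0.43, -0.82, 0, 0, 0, 0], [1, 0.43, -0.82, 0, 0, 0, 0]])

```text
clock: 1.18
tcp_pos: [0.2908, -0.4072, 0.2156]
orientation: [-3.141, -0.013, -0.001]
contact_force: [0.2, -1.1, -0.1]
grip_width: 0.0851
```

Request:
send_rows(deltas=[[1, 0.43, -0.82, 0, 0, 0, 0], [1, 0.43, -0.82, 0, 0, 0, 0], [1, 0.43, -0.82, 0, 0, 0, 0], [1, 0.43, -0.82, 0, 0, 0, 0], [1, 0.43, -0.82, 0, 0, 0, 0]])

```text
clock: 1.6
tcp_pos: [0.355, -0.2853, 0.2157]
orientation: [3.142, 0.01, 0.002]
contact_force: [-0.3, -0.5, 0.0]
grip_width: 0.0853
```

Request:
send_rows(deltas=[[1, 0.43, -0.82, 0.3, 0, 0, -0.11], [1, 0.43, -0.82, 0.3, 0, 0, -0.11], [1, 0.43, -0.82, 0.3, 0, 0, -0.11], [1, 0.43, -0.82, 0.3, 0, 0, -0.11], [1, 0.43, -0.82, 0.3, 0, 0, -0.11], [1, 0.43, -0.82, 0.3, 0, 0, -0.11], [1, 0.43, -0.82, 0.3, 0, 0, -0.11]])

```text
clock: 2.18
tcp_pos: [0.4173, -0.1666, 0.1705]
orientation: [3.095, 0.535, -0.001]
contact_force: [0.3, 0.0, 0.5]
grip_width: 0.085
```

```bash
python3 - <<'E'
from h import *
f=grab('wrist','w1.png');print(f['camera_matrix'].tolist());o=r.get_obs();print(o['tcp_pos'],o['orientation'],o['joints'],o['clock'])
E
```

```text
[[325.19226210127806, 0.0, 285.12342592588794], [0.0, 325.19226210127806, 210.6879431362102], [0.0, 0.0, 1.0]]
[ 0.41723178 -0.16657957  0.17058416] [ 3.09489120e+00  5.34487430e-01 -1.44635584e-04] [ 0.5095787   0.17756286 -0.29738559  2.10428329  0.06898739  0.8683121
 -1.05676825] 2.2333
```

View pics/w1.png

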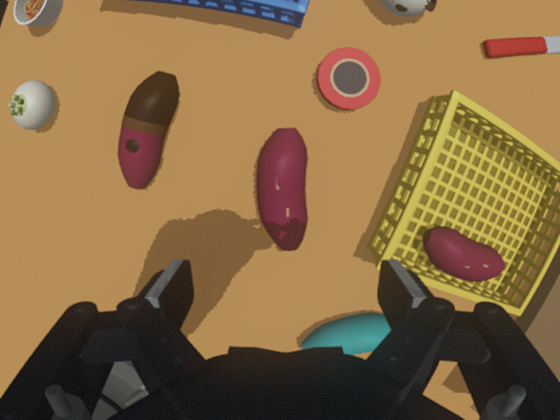

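The wrist view shows the potato upright between the jaw columns, with ends at about (288,129) and (288,249) and a middle near (283,188). The rotten one is at (148,130), the tape at (348,78), turnip B at (34,105), the rotten turnip at the top edge.

```bash
python3 - <<'E'
from h import *
f=dict(np.load('/tmp/wrist.npz'))
for n,p in dict(a=(288,129),b=(288,249),mid=(283,188),l=(257,188),rr=(307,188),pRa=(165,72),pRb=(136,188),pRm=(148,130)).items(): print(n,ray(f,*p,.02,True).round(4))
print('tape',ray(f,348,78,.009,True),'tB',ray(f,35,106,.022,True))
E
```

```text
a [ 0.4762 -0.1494  0.02  ]
b [ 0.3625 -0.1902  0.02  ]
mid [ 0.4208 -0.1641  0.02  ]
l [ 0.4124 -0.1402  0.02  ]
rr [ 0.4287 -0.1861  0.02  ]
pRa [ 0.4932 -0.0158  0.02  ]
pRb [ 0.3709 -0.0188  0.02  ]
pRm [ 0.4329 -0.0164  0.02  ]
tape [ 0.54488984 -0.18747649  0.009     ] tB [0.42190745 0.14191275 0.022     ]
```

Request:
send_rows(deltas=[[1, 0, -0.02, 0.8, 0, 0, 0], [1, 0, -0.02, 0.8, 0, 0, 0], [1, 0, -0.02, 0.8, 0, 0, 0], [1, 0, -0.02, 0.8, 0, 0, 0], [1, 0, -0.02, 0.8, 0, 0, 0]])

```text
clock: 2.65
tcp_pos: [0.4151, -0.1622, 0.0498]
orientation: [-3.094, -0.537, 0.006]
contact_force: [1.2, 0.3, -0.2]
grip_width: 0.0855
```

Request:
send_rows(deltas=[[1, 0, 0, 0.12, 0, 0, 0], [1, 0, 0, 0.23, 0, 0, 0], [1, 0, 0, 0.23, 0, 0, 0], [0, 0, 0, 0.23, 0, 0, 0], [0, 0, 0, 0.23, 0, 0, 0], [0, 0, 0, 0.23, 0, 0, 0], [0, 0, 0, 0.23, 0, 0, 0], [0, 0, 0, 0.23, 0, 0, 0], [0, 0, 0, 0.23, 0, 0, 0], [0, 0, 0, 0.23, 0, 0, 0], [0, 0, 0, 0.23, 0, 0, 0]])

```text
clock: 3.57
tcp_pos: [0.4182, -0.1626, 0.0177]
orientation: [3.092, 0.538, 0.004]
contact_force: [-2.3, -1.7, 13.8]
grip_width: 0.0327
```

Request:
send_rows(deltas=[[0, 0, 0, -0.1, 0, 0, 0], [0, 0, 0, -0.3, 0, 0, 0], [0, 0, 0, -0.5, 0, 0, 0], [0, 0, 0, -0.7, 0, 0, 0], [0, 0, 0, -0.85, 0, 0, 0], [0, 0, 0, -0.85, 0, 0, 0]])

```text
clock: 4.07
tcp_pos: [0.4197, -0.1619, 0.1483]
orientation: [3.091, 0.539, 0.012]
contact_force: [1.2, -1.1, -0.3]
grip_width: -0.0002
```

```bash
python3 - <<'E'
from h import *
f=grab('wrist','w2.png');o=r.get_obs();print(o['tcp_pos'],o['orientation'],o['joints'],o['clock'],o['grip_width'])
E
```

```text
[ 0.41849427 -0.16165801  0.14620019] [3.09177913 0.53916741 0.00812997] [ 0.50707027  0.21036918 -0.31102591  2.13301362  0.09027822  0.8040826
 -1.08534845] 4.1167 -1.7585862457149943e-05
```

View pics/w2.png

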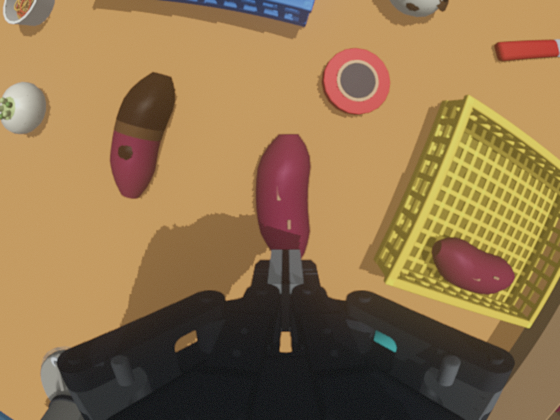

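The grip slipped upward off the rounded shoulder: width 0.033, then 0, with +14 N on z. The potato still lies in place, with its middle at about (283,195). Open pads sit farther back, so I'll grip about 8 mm lower.

Request:
send_rows(deltas=[[1, 0, 0, 0, 0, 0, 0], [1, 0, 0, 0, 0, 0, 0], [1, 0, 0, 0, 0, 0, 0], [1, 0, 0, 0, 0, 0, 0], [1, 0, 0, 0, 0, 0, 0], [1, 0, 0, 0, 0, 0, 0], [1, 0, 0, 0, 0, 0, 0], [1, 0, 0, 0, 0, 0, 0], [1, 0, 0, 0, 0, 0, 0], [1, 0, 0, 0, 0, 0, 0]])

```text
clock: 4.95
tcp_pos: [0.4166, -0.161, 0.1434]
orientation: [-3.095, -0.54, 0.0]
contact_force: [0.1, -0.1, 0.0]
grip_width: 0.0854
```

```bash
python3 - <<'E'
from h import *
f=grab('wrist','w3.png');o=r.get_obs();print(o['tcp_pos'],o['grip_width'])
im=f['pixels'];hsv=cv2.cvtColor(im,cv2.COLOR_RGB2HSV)
m=((hsv[...,0]>160)|(hsv[...,0]<3))&(hsv[...,1]>90)&(hsv[...,2]>45)
mm=np.zeros(m.shape,np.uint8);mm[110:290,230:330]=m[110:290,230:330]
n,l,st,ce=cv2.connectedComponentsWithStats(mm);i=1+st[1:,4].argmax();print(st[i],ce[i])
P=np.argwhere(l==i)[:,::-1].astype(np.float32);b=cv2.boxPoints(cv2.minAreaRect(P));W=np.array([ray(f,u,v,.02,True)[:2] for u,v in b]);e=W[1:]-W[:-1]
print(W.mean(0),np.linalg.norm(e,axis=1),np.degrees(np.arctan2(e[:,1],e[:,0])))
E
```

```text
[ 0.41666217 -0.16103613  0.14341578] 0.08533581532687723
[ 259  131   54  131 5451] [286.3098514  191.80957622]
[ 0.4167127  -0.16176178] [0.12129308 0.04554699 0.12138384] [  17.72597581  -71.15026187 -160.01901396]
```

Request:
send_rows(deltas=[[1, 0, 0, 0.25, 0, 0, 0], [1, 0, 0, 0.5, 0, 0, 0], [1, 0, 0, 0.7, 0, 0, 0], [1, 0, 0, 0.82, 0, 0, 0], [1, 0, 0, 0.895, 0, 0, 0], [1, 0, 0, 0.895, 0, 0, 0], [1, 0, 0, 0.895, 0, 0, 0]])

```text
clock: 5.58
tcp_pos: [0.4164, -0.1608, 0.0089]
orientation: [-3.094, -0.54, 0.002]
contact_force: [-0.0, 0.5, 0.1]
grip_width: 0.0854
```

Request:
send_rows(deltas=[[0, 0, 0, 0, 0, 0, 0], [0, 0, 0, 0, 0, 0, 0], [0, 0, 0, 0, 0, 0, 0], [0, 0, 0, 0, 0, 0, 0], [0, 0, 0, 0, 0, 0, 0]])

```text
clock: 6.0
tcp_pos: [0.4175, -0.1615, 0.0104]
orientation: [3.094, 0.54, 0.003]
contact_force: [-1.7, 0.4, 11.6]
grip_width: 0.0413
```

Request:
send_rows(deltas=[[0, 0, 0, 0, 0, 0, 0], [0, 0, 0, 0, 0, 0, 0], [0, 0, 0, 0, 0, 0, 0]])

```text
clock: 6.25
tcp_pos: [0.4175, -0.1615, 0.0104]
orientation: [3.093, 0.54, 0.003]
contact_force: [-2.3, 0.3, 10.6]
grip_width: 0.0412
```

Request:
send_rows(deltas=[[0, 0, 0, 0, 0, 0, 0], [0, 0, 0, 0, 0, 0, 0], [0, 0, 0, 0, 0, 0, 0]])

```text
clock: 6.5
tcp_pos: [0.4175, -0.1615, 0.0104]
orientation: [3.093, 0.54, 0.003]
contact_force: [-1.9, -0.2, 10.2]
grip_width: 0.041
```

Request:
send_rows(deltas=[[0, 0, 0, -0.02, 0, 0, 0], [0, 0, 0, -0.04, 0, 0, 0], [0, 0, 0, -0.06, 0, 0, 0], [0, 0, 0, -0.08, 0, 0, 0], [0, 0, 0, -0.08, 0, 0, 0], [0, 0, 0, -0.08, 0, 0, 0], [0, 0, 0, -0.08, 0, 0, 0]])

```text
clock: 7.08
tcp_pos: [0.4165, -0.161, 0.021]
orientation: [-3.095, -0.54, 0.0]
contact_force: [-0.2, -0.5, -0.5]
grip_width: 0.0349
```

```bash
python3 - <<'E'
from h import *
f=grab('scene','s2.png')
im=f['pixels'];cv2.imwrite('pics/s2c.png',cv2.resize(im[110:250,150:350,::-1],None,fx=4,fy=4,interpolation=cv2.INTER_CUBIC))
o=r.get_obs();print(o['tcp_pos'],o['grip_width'],o['contact_force'])
E
```

```text
[ 0.41641511 -0.1609824   0.02095257] 0.034586073257242826 [-0.24355809  0.08157461 -1.64751795]
```

View pics/s2c.png

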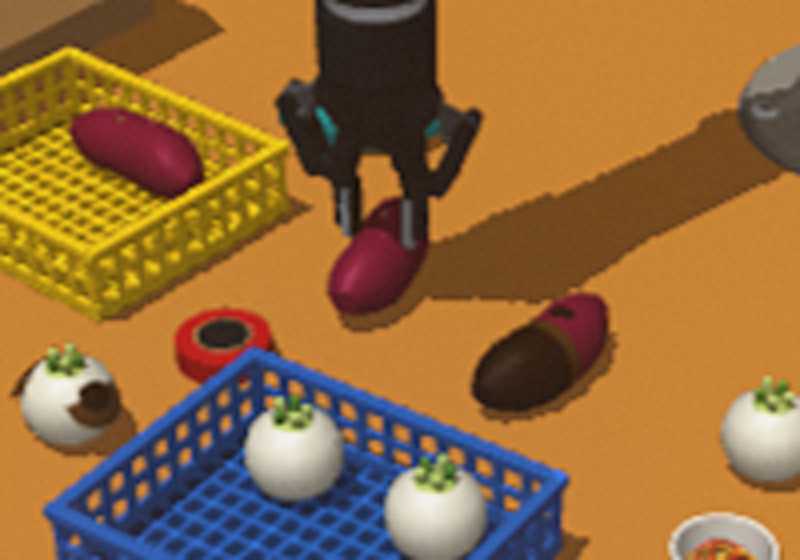

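The picture shows the finger ends only halfway down the potato, so the pads are sitting high. I'll open, go lower with a force check, and close again.

Request:
send_rows(deltas=[[1, 0, 0, 0.06, 0, 0, 0], [1, 0, 0, 0.06, 0, 0, 0], [1, 0, 0, 0.06, 0, 0, 0], [1, 0, 0, 0.06, 0, 0, 0], [1, 0, 0, 0.06, 0, 0, 0], [1, 0, 0, 0.06, 0, 0, 0], [1, 0, 0, 0.06, 0, 0, 0]])

```text
clock: 7.72
tcp_pos: [0.4168, -0.1611, 0.0123]
orientation: [3.095, 0.54, 0.0]
contact_force: [0.1, -0.2, 0.4]
grip_width: 0.0854
```

Request:
send_rows(deltas=[[1, 0, 0, 0.02, 0, 0, 0], [1, 0, 0, 0.04, 0, 0, 0], [1, 0, 0, 0.05, 0, 0, 0], [1, 0, 0, 0.05, 0, 0, 0]])

```text
clock: 8.05
tcp_pos: [0.4163, -0.1609, 0.0042]
orientation: [-3.094, -0.54, 0.001]
contact_force: [0.1, 0.5, -0.2]
grip_width: 0.0852
```

Request:
send_rows(deltas=[[0.6, 0, 0, 0, 0, 0, 0], [0.6, 0, 0, 0, 0, 0, 0], [0.6, 0, 0, 0, 0, 0, 0], [0.6, 0, 0, 0, 0, 0, 0]])

```text
clock: 8.38
tcp_pos: [0.4167, -0.1611, 0.0047]
orientation: [3.095, 0.54, 0.0]
contact_force: [-0.4, 0.3, 0.0]
grip_width: 0.0509
```

Request:
send_rows(deltas=[[0, 0, 0, 0, 0, 0, 0], [0, 0, 0, 0, 0, 0, 0], [0, 0, 0, 0, 0, 0, 0], [0, 0, 0, 0, 0, 0, 0]])

```text
clock: 8.72
tcp_pos: [0.4167, -0.1611, 0.0051]
orientation: [3.094, 0.54, 0.0]
contact_force: [-1.5, 1.2, 7.3]
grip_width: 0.0439
```

Request:
send_rows(deltas=[[0, 0, 0, -0.02, 0, 0, 0], [0, 0, 0, -0.04, 0, 0, 0], [0, 0, 0, -0.06, 0, 0, 0], [0, 0, 0, -0.08, 0, 0, 0], [0, 0, 0, -0.08, 0, 0, 0], [0, 0, 0, -0.08, 0, 0, 0], [0, 0, 0, -0.08, 0, 0, 0]])

```text
clock: 9.3
tcp_pos: [0.4166, -0.161, 0.0167]
orientation: [3.095, 0.54, 0.0]
contact_force: [-0.4, -1.2, -1.6]
grip_width: 0.0439
```

Held: width steady at 0.044 and −1.6 N, which matches the weight. For margin I'll set it back and regrip 3 mm lower.

Request:
send_rows(deltas=[[0, 0, 0, 0.04, 0, 0, 0], [0, 0, 0, 0.08, 0, 0, 0], [0, 0, 0, 0.08, 0, 0, 0], [1, 0, 0, 0.08, 0, 0, 0], [1, 0, 0, 0.08, 0, 0, 0], [1, 0, 0, 0.1, 0, 0, 0], [1, 0, 0, 0.1, 0, 0, 0]])

```text
clock: 9.88
tcp_pos: [0.4162, -0.1609, 0.001]
orientation: [-3.094, -0.54, 0.001]
contact_force: [-0.0, 0.1, 0.1]
grip_width: 0.0853
```

Request:
send_rows(deltas=[[0, 0, 0, 0, 0, 0, 0], [0, 0, 0, 0, 0, 0, 0], [0, 0, 0, 0, 0, 0, 0], [0, 0, 0, 0, 0, 0, 0], [0, 0, 0, 0, 0, 0, 0], [0, 0, 0, 0, 0, 0, 0]])

```text
clock: 10.38
tcp_pos: [0.4167, -0.1611, 0.0021]
orientation: [3.095, 0.54, 0.0]
contact_force: [-1.1, 0.8, 6.2]
grip_width: 0.0452
```

Request:
send_rows(deltas=[[0, 0, 0, -0.02, 0, 0, 0], [0, 0, 0, -0.04, 0, 0, 0], [0, 0, 0, -0.06, 0, 0, 0], [0, 0, 0, -0.08, 0, 0, 0], [0, 0, 0, -0.08, 0, 0, 0], [0, 0, 0, -0.08, 0, 0, 0]])

```text
clock: 10.88
tcp_pos: [0.4168, -0.1611, 0.0139]
orientation: [3.095, 0.54, 0.001]
contact_force: [0.2, -0.6, -1.7]
grip_width: 0.045
```

Request:
send_rows(deltas=[[0, 0, 0, -0.05, 0, 0, 0], [0, 0, 0, -0.15, 0, 0, 0], [0, 0, 0, -0.3, 0, 0, 0], [0, 0, 0, -0.45, 0, 0, 0], [0, 0, 0, -0.6, 0, 0, 0], [0, 0, 0, -0.75, 0, 0, 0], [0, 0, 0, -0.85, 0, 0, 0], [0, 0, 0, -0.9, 0, 0, 0], [0, 0, 0, -0.9, 0, 0, 0]])

```text
clock: 11.63
tcp_pos: [0.4176, -0.1614, 0.1503]
orientation: [3.093, 0.54, 0.004]
contact_force: [-0.7, -0.4, -1.4]
grip_width: 0.0449
```

Request:
send_rows(deltas=[[0, 0, 0.03, 0, 0, 0, -0.02], [0, 0, 0.1, 0, 0, 0, -0.05], [0, 0, 0.17, 0, 0, 0, -0.08], [0, 0, 0.24, 0, 0, 0, -0.11], [0, 0, 0.31, 0, 0, 0, -0.14], [0, 0, 0.38, 0, 0, 0, -0.17], [0, 0, 0.45, 0, 0, 0, -0.2], [0, 0, 0.52, 0, 0, 0, -0.23], [0, 0, 0.59, 0, 0, 0, -0.26], [0, 0, 0.66, 0, 0, 0, -0.29], [0, 0.01, 0.73, 0, 0, 0, -0.32], [0, 0.01, 0.77, 0, 0, 0, -0.35], [0, 0.01, 0.8, 0, 0, 0, -0.37], [0, 0.01, 0.8, 0, 0, 0, -0.379], [0, 0.01, 0.8, 0, 0, 0, -0.379]])

```text
clock: 12.88
tcp_pos: [0.4578, -0.2733, 0.1471]
orientation: [-2.257, -2.181, 0.001]
contact_force: [-0.6, 0.5, -1.0]
grip_width: 0.0447
```

Request:
send_rows(deltas=[[0, -0.05, 0.02, 0, 0, 0, 0], [0, -0.15, 0.06, 0, 0, 0, 0], [0, -0.3, 0.12, 0, 0, 0, 0], [0, -0.45, 0.18, 0, 0, 0, 0], [0, -0.6, 0.25, 0, 0, 0, 0], [0, -0.7, 0.29, 0, 0, 0, 0], [0, -0.737, 0.306, 0, 0, 0, 0], [0, -0.737, 0.306, 0, 0, 0, 0], [0, -0.737, 0.306, 0, 0, 0, 0]])

```text
clock: 13.63
tcp_pos: [0.5005, -0.3845, 0.148]
orientation: [-2.258, -2.182, -0.0]
contact_force: [-0.8, 0.5, -0.6]
grip_width: 0.0451
```

```bash
python3 - <<'E'
from h import *
f=grab('wrist','w4.png');g=grab('top');cv2.imwrite('pics/t4.png',np.hstack([f['pixels'],cv2.resize(g['pixels'][130:290,360:520],(420,420))])[:,:,::-1][:, :980])
im=cv2.imread('pics/t4.png');cv2.imwrite('pics/t4.png',cv2.resize(im,None,fx=.8,fy=.8))
o=r.get_obs();print(o['tcp_pos'],o['orientation'],o['joints'],o['grip_width'])
E
```

```text
[ 0.5006034  -0.38386549  0.14844493] [-2.25710852e+00 -2.18359637e+00 -2.75030265e-04] [ 0.8574432   0.50557723 -0.41063615  1.70608164  0.23437491  0.97976032
  0.32792376] 0.044776106603989
```

View pics/t4.png

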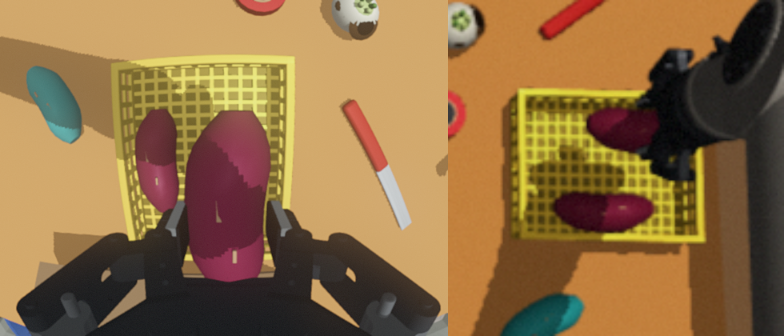

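The potato hangs level over the free half, parallel to the other one. Lowering now.

Request:
send_rows(deltas=[[0, 0, 0, 0.08, 0, 0, 0], [0, 0, 0, 0.22, 0, 0, 0], [0, 0, 0, 0.36, 0, 0, 0], [0, 0, 0, 0.5, 0, 0, 0], [0, 0, 0, 0.64, 0, 0, 0], [0, 0, 0, 0.76, 0, 0, 0], [0, 0, 0, 0.84, 0, 0, 0], [0, 0, 0, 0.88, 0, 0, 0], [0, 0, 0, 0.91, 0, 0, 0], [0, 0, 0, 0.93, 0, 0, 0], [0, 0, 0, 0.94, 0, 0, 0], [0, 0, 0, 0.94, 0, 0, 0]])

```text
clock: 14.73
tcp_pos: [0.5012, -0.3857, 0.0082]
orientation: [2.259, 2.182, 0.0]
contact_force: [0.3, 0.0, -1.0]
grip_width: 0.045
```

Request:
send_rows(deltas=[[0, 0, 0, 0.01, 0, 0, 0], [0, 0, 0, 0.015, 0, 0, 0], [0, 0, 0, 0.015, 0, 0, 0]])

```text
clock: 14.98
tcp_pos: [0.5012, -0.3859, 0.0062]
orientation: [2.259, 2.182, 0.0]
contact_force: [-1.1, 0.4, 3.6]
grip_width: 0.0445
```

Request:
send_rows(deltas=[[0.65, 0, 0, 0, 0, 0, 0], [0.7, 0, 0, 0, 0, 0, 0], [0.7, 0, 0, 0, 0, 0, 0], [0.7, 0, 0, 0, 0, 0, 0], [0.7, 0, 0, 0, 0, 0, 0]])

```text
clock: 15.4
tcp_pos: [0.5007, -0.3855, 0.0054]
orientation: [-2.259, -2.183, 0.0]
contact_force: [-0.2, 0.5, -0.8]
grip_width: 0.0598
```

Request:
send_rows(deltas=[[0.7, 0, 0, -0.15, 0, 0, 0], [0.7, 0, 0, -0.35, 0, 0, 0], [0.7, 0, 0, -0.6, 0, 0, 0], [0.7, 0, 0, -0.8, 0, 0, 0], [0.7, 0, 0, -0.95, 0, 0, 0], [0.7, 0, 0, -0.95, 0, 0, 0]])

```text
clock: 15.9
tcp_pos: [0.5038, -0.3871, 0.1537]
orientation: [2.253, 2.176, 0.003]
contact_force: [0.5, -1.7, -0.0]
grip_width: 0.0599
```

```bash
python3 - <<'E'
from h import *
f=grab('wrist','w5.png')
o=r.get_obs();print(o['tcp_pos'],o['orientation'],o['grip_width'])
E
```

```text
[ 0.5024556  -0.38649033  0.15095692] [2.25564450e+00 2.17864579e+00 1.52539638e-03] 0.059835212725146025
```

View pics/w5.png

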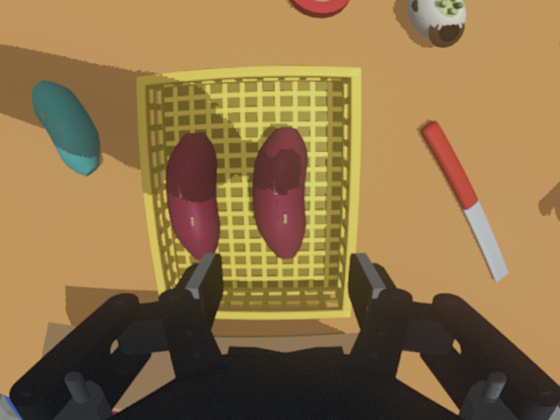

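The sound sweet potato lies flat in the yellow basket beside the other, with ends at (286,130) and (287,257). Next, the rotten turnip.

Request:
send_rows(deltas=[[1, 0.6, 0.5, 0, 0, 0, 0.489], [1, 0.6, 0.5, 0, 0, 0, 0.489], [1, 0.6, 0.5, 0, 0, 0, 0.489], [1, 0.6, 0.5, 0, 0, 0, 0.489], [1, 0.6, 0.5, 0, 0, 0, 0.489], [1, 0.6, 0.5, 0, 0, 0, 0.489], [1, 0.6, 0.5, 0, 0, 0, 0.489], [1, 0.6, 0.5, 0, 0, 0, 0.489], [1, 0.6, 0.5, 0, 0, 0, 0.489], [1, 0.6, 0.5, 0, 0, 0, 0.489], [1, 0.6, 0.5, 0, 0, 0, 0.489], [1, 0.6, 0.5, 0, 0, 0, 0.489], [1, 0.6, 0.5, 0, 0, 0, 0.489], [1, 0.6, 0.5, 0, 0, 0, 0.489], [1, 0.6, 0.5, 0, 0, 0, 0.489]])

```text
clock: 17.2
tcp_pos: [0.5782, -0.2978, 0.1467]
orientation: [-3.141, -0.003, 0.003]
contact_force: [0.1, -0.6, 0.1]
grip_width: 0.0851
```

Request:
send_rows(deltas=[[1, 0.51, -0.59, 0, 0, 0, 0], [1, 0.51, -0.59, 0, 0, 0, 0], [1, 0.51, -0.59, 0, 0, 0, 0], [1, 0.51, -0.59, 0, 0, 0, 0], [1, 0.51, -0.59, 0, 0, 0, 0], [1, 0.51, -0.59, 0, 0, 0, 0]])

```text
clock: 17.7
tcp_pos: [0.6547, -0.2101, 0.1471]
orientation: [3.141, 0.002, -0.002]
contact_force: [0.1, 0.0, 0.3]
grip_width: 0.0857
```

```bash
cat > turn.py <<'E'
from h import *
f=grab('wrist','wt.png');o=r.get_obs();print(o['tcp_pos'],o['orientation'],o['joints'],o['grip_width'],o['clock'])
hsv=cv2.cvtColor(f['pixels'],cv2.COLOR_RGB2HSV).astype(int);H,S,V=[hsv[...,i] for i in range(3)]
# anything but orange table, shown as components with turnip-like size
m=(~((H>3)&(H<20)&(S>110))).astype(np.uint8);m[265:]=0
n,l,st,ce=cv2.connectedComponentsWithStats(m)
for i in range(1,n):
    if st[i,4]>900: 
        x,y,w,h=st[i,:4];print(st[i],ray(f,x+w/2-.5,y+h/2-.5,.022,True).round(4))
E
python3 turn.py
```

```text
[ 0.65425917 -0.21118538  0.1472955 ] [ 3.14076066e+00 -1.33195814e-03 -2.24985756e-03] [ 0.28232277  0.56224213 -0.08895455  1.57801511  0.05743818  1.00510103
 -1.39550946] 0.08532541066423152 17.75
[   0    0   82   69 4048] [0.8395 0.0511 0.022 ]
[    0    79   205   186 31073] [ 0.6832 -0.0305  0.022 ]
[ 412   87  135  106 2476] [ 0.716  -0.4016  0.022 ]
[ 247  165   71   67 3062] [ 0.655  -0.2081  0.022 ]
```

View pics/wt.png

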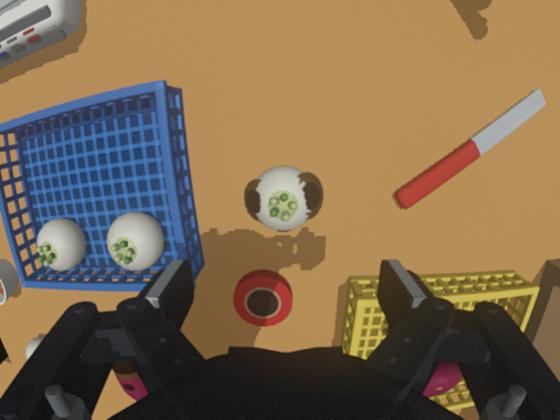

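The patched turnip sits at (284,198), with tape at (263,297) clear of the fingers. Measured (0.655, −0.208) agrees with the top camera.

Request:
send_rows(deltas=[[1, 0, -0.02, 0.2, 0, 0, 0], [1, 0, -0.02, 0.45, 0, 0, 0], [1, 0, -0.02, 0.7, 0, 0, 0], [1, 0, -0.02, 0.85, 0, 0, 0], [1, 0, -0.02, 0.95, 0, 0, 0], [1, 0, -0.02, 0.95, 0, 0, 0], [1, 0, -0.02, 0.95, 0, 0, 0]])

```text
clock: 18.33
tcp_pos: [0.6549, -0.2078, 0.0056]
orientation: [3.141, -0.002, -0.001]
contact_force: [0.2, 0.1, 1.5]
grip_width: 0.0851
```

Request:
send_rows(deltas=[[0, 0, 0, 0, 0, 0, 0], [0, 0, 0, 0, 0, 0, 0], [0, 0, 0, 0, 0, 0, 0], [0, 0, 0, 0, 0, 0, 0], [0, 0, 0, 0, 0, 0, 0], [0, 0, 0, 0, 0, 0, 0]])

```text
clock: 18.83
tcp_pos: [0.6569, -0.2073, 0.0082]
orientation: [3.14, -0.0, 0.006]
contact_force: [-1.9, 0.1, 6.8]
grip_width: 0.0545
```

Request:
send_rows(deltas=[[0, 0, 0, -0.02, 0, 0, 0], [0, 0, 0, -0.04, 0, 0, 0], [0, 0, 0, -0.06, 0, 0, 0], [0, 0, 0, -0.08, 0, 0, 0], [0, 0, 0, -0.08, 0, 0, 0], [0, 0, 0, -0.08, 0, 0, 0]])

```text
clock: 19.33
tcp_pos: [0.6555, -0.2067, 0.0176]
orientation: [3.142, -0.0, 0.001]
contact_force: [0.2, 0.4, -2.4]
grip_width: 0.0542
```

Request:
send_rows(deltas=[[0, 0, 0, 0.04, 0, 0, 0], [0, 0, 0, 0.08, 0, 0, 0], [0, 0, 0, 0.08, 0, 0, 0], [1, 0, 0, 0.08, 0, 0, 0], [1, 0, 0, 0.08, 0, 0, 0], [1, 0, 0, 0.105, 0, 0, 0], [1, 0, 0, 0.105, 0, 0, 0]])

```text
clock: 19.92
tcp_pos: [0.6545, -0.2064, 0.0003]
orientation: [-3.141, -0.0, 0.003]
contact_force: [-1.1, -0.8, -0.2]
grip_width: 0.085
```

Request:
send_rows(deltas=[[0, 0, 0, 0, 0, 0, 0], [0, 0, 0, 0, 0, 0, 0], [0, 0, 0, 0, 0, 0, 0], [0, 0, 0, 0, 0, 0, 0], [0, 0, 0, 0, 0, 0, 0], [0, 0, 0, 0, 0, 0, 0]])

```text
clock: 20.42
tcp_pos: [0.6555, -0.2067, 0.0017]
orientation: [3.141, 0.0, 0.001]
contact_force: [0.8, 0.2, 0.2]
grip_width: 0.0559
```

Request:
send_rows(deltas=[[0, 0, 0, -0.02, 0, 0, 0], [0, 0, 0, -0.04, 0, 0, 0], [0, 0, 0, -0.06, 0, 0, 0], [0, 0, 0, -0.08, 0, 0, 0], [0, 0, 0, -0.08, 0, 0, 0], [0, 0, 0, -0.08, 0, 0, 0]])

```text
clock: 20.92
tcp_pos: [0.6555, -0.2067, 0.014]
orientation: [3.141, -0.0, 0.001]
contact_force: [0.0, 0.5, -1.0]
grip_width: 0.0555
```

Request:
send_rows(deltas=[[0, 0, 0, -0.05, 0, 0, 0], [0, 0, 0, -0.15, 0, 0, 0], [0, 0, 0, -0.3, 0, 0, 0], [0, 0, 0, -0.45, 0, 0, 0], [0, 0, 0, -0.6, 0, 0, 0], [0, 0, 0, -0.75, 0, 0, 0], [0, 0, 0, -0.85, 0, 0, 0], [0, 0, 0, -0.9, 0, 0, 0], [0, 0, 0, -0.9, 0, 0, 0]])

```text
clock: 21.67
tcp_pos: [0.6568, -0.207, 0.152]
orientation: [3.14, -0.0, 0.007]
contact_force: [-0.2, -1.2, -1.2]
grip_width: 0.0556
```

Request:
send_rows(deltas=[[0, -0.02, -0.05, 0, 0, 0, 0], [0, -0.05, -0.17, 0, 0, 0, 0], [0, -0.1, -0.35, 0, 0, 0, 0], [0, -0.15, -0.53, 0, 0, 0, 0], [0, -0.2, -0.72, 0, 0, 0, 0], [0, -0.256, -0.91, 0, 0, 0, 0]])

```text
clock: 22.17
tcp_pos: [0.615, -0.0683, 0.147]
orientation: [-3.141, -0.0, 0.005]
contact_force: [-0.2, 0.1, -1.3]
grip_width: 0.0556
```

Request:
send_rows(deltas=[[0, -0.05, -0.18, 0, 0, 0, 0], [0, -0.1, -0.36, 0, 0, 0, 0], [0, -0.15, -0.55, 0, 0, 0, 0], [0, -0.2, -0.73, 0, 0, 0, 0], [0, -0.256, -0.91, 0, 0, 0, 0]])

```text
clock: 22.58
tcp_pos: [0.5765, 0.0681, 0.1472]
orientation: [3.141, 0.001, -0.004]
contact_force: [-0.2, 0.1, -1.7]
grip_width: 0.0558
```

Request:
send_rows(deltas=[[0, -0.05, -0.18, 0, 0, 0, 0], [0, -0.1, -0.36, 0, 0, 0, 0], [0, -0.15, -0.55, 0, 0, 0, 0], [0, -0.2, -0.73, 0, 0, 0, 0], [0, -0.256, -0.91, 0, 0, 0, 0]])

```text
clock: 23.0
tcp_pos: [0.5381, 0.2041, 0.1472]
orientation: [3.141, 0.001, -0.004]
contact_force: [0.2, 0.7, -0.4]
grip_width: 0.0556
```

Request:
send_rows(deltas=[[0, -0.05, -0.18, 0, 0, 0, 0], [0, -0.1, -0.36, 0, 0, 0, 0], [0, -0.15, -0.55, 0, 0, 0, 0], [0, -0.2, -0.73, 0, 0, 0, 0], [0, -0.24, -0.86, 0, 0, 0, 0], [0, -0.256, -0.91, 0, 0, 0, 0], [0, -0.256, -0.91, 0, 0, 0, 0], [0, -0.256, -0.91, 0, 0, 0, 0]])

```text
clock: 23.67
tcp_pos: [0.5013, 0.3381, 0.1477]
orientation: [3.14, 0.0, -0.002]
contact_force: [0.5, -0.3, -1.3]
grip_width: 0.0555
```

```bash
python3 - <<'E'
from h import *
f=grab('wrist','w6.png')
o=r.get_obs();print(o['tcp_pos'],o['orientation'],o['joints'],o['grip_width'])
E
```

```text
[0.50202264 0.33714868 0.14789604] [ 3.13945992e+00 -2.61161339e-03 -1.08770052e-03] [-0.51551995  0.44534388 -0.23521088  1.77967415  0.12667658  0.93313313
 -2.37684262] 0.05560760792207118
```

View pics/w6.png

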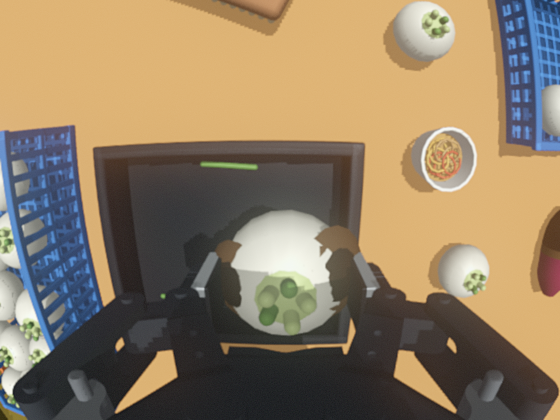

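The turnip is held upright over the tub. The far rim corners are at about (97,149) and (363,143), and turnip A, turnip B and the cup show at (424,30), (464,270), (444,160).

```bash
python3 - <<'E'
from h import *
f=dict(np.load('/tmp/wrist.npz'))
for p in[(96,149),(364,143),(349,342)]: print(ray(f,*p,.055,True).round(4))
print(ray(f,464,270,.022,True),ray(f,424,30,.022,True))
E
```

```text
[0.5547 0.5012 0.055 ]
[0.5541 0.2751 0.055 ]
[0.3649 0.2743 0.055 ]
[0.42231698 0.14174578 0.022     ] [0.66283379 0.20873885 0.022     ]
```

Request:
send_rows(deltas=[[0, 0, -0.04, 0.08, 0, 0, 0], [0, 0, -0.04, 0.22, 0, 0, 0], [0, 0, -0.04, 0.36, 0, 0, 0], [0, 0, -0.04, 0.5, 0, 0, 0], [0, 0, -0.04, 0.64, 0, 0, 0], [0, 0, -0.04, 0.76, 0, 0, 0], [0, 0, -0.04, 0.84, 0, 0, 0], [0, 0, -0.04, 0.88, 0, 0, 0], [0, 0, -0.04, 0.91, 0, 0, 0], [0, 0, -0.04, 0.93, 0, 0, 0], [0, 0, -0.04, 0.935, 0, 0, 0], [0, 0, -0.04, 0.935, 0, 0, 0]])

```text
clock: 24.72
tcp_pos: [0.5021, 0.3456, 0.009]
orientation: [-3.141, 0.0, -0.001]
contact_force: [0.8, 0.4, -0.9]
grip_width: 0.0556
```

Request:
send_rows(deltas=[[0, 0, 0, 0.005, 0, 0, 0], [0, 0, 0, 0.01, 0, 0, 0], [0, 0, 0, 0.01, 0, 0, 0]])

```text
clock: 24.97
tcp_pos: [0.5019, 0.3455, 0.0073]
orientation: [-3.141, 0.0, -0.001]
contact_force: [0.2, -0.4, -1.2]
grip_width: 0.0557
```

Request:
send_rows(deltas=[[0, 0, 0, 0.007, 0, 0, 0], [0, 0, 0, 0.014, 0, 0, 0], [0, 0, 0, 0.014, 0, 0, 0]])

```text
clock: 25.22
tcp_pos: [0.502, 0.3455, 0.0057]
orientation: [-3.141, 0.0, -0.001]
contact_force: [-2.3, -1.2, 6.6]
grip_width: 0.0556
```

Request:
send_rows(deltas=[[0.75, 0, 0, 0, 0, 0, 0], [0.8, 0, 0, 0, 0, 0, 0], [0.8, 0, 0, 0, 0, 0, 0], [0.8, 0, 0, 0, 0, 0, 0], [0.8, 0, 0, 0, 0, 0, 0]])

```text
clock: 25.63
tcp_pos: [0.5017, 0.3454, 0.0047]
orientation: [3.142, -0.0, -0.0]
contact_force: [-0.0, -0.0, -0.1]
grip_width: 0.0686
```

Request:
send_rows(deltas=[[0.8, 0, 0, -0.15, 0, 0, 0], [0.8, 0, 0, -0.35, 0, 0, 0], [0.8, 0, 0, -0.6, 0, 0, 0], [0.8, 0, 0, -0.8, 0, 0, 0], [0.8, 0, 0, -0.95, 0, 0, 0], [0.8, 0, 0, -0.95, 0, 0, 0]])

```text
clock: 26.13
tcp_pos: [0.5043, 0.3475, 0.1529]
orientation: [-3.136, 0.0, -0.011]
contact_force: [0.6, 0.6, -0.2]
grip_width: 0.0685
```

```bash
python3 turn.py
```

```text
[0.50326502 0.34659382 0.15024192] [-3.13817519e+00  3.18272039e-04 -7.15253166e-03] [-0.52324103  0.44877355 -0.23936515  1.76833837  0.12898066  0.93398235
 -2.38705978] 0.06847835300303422 26.1833
[ 498    0   62  156 8219] [0.6412 0.0853 0.022 ]
[ 401    8   62   61 2950] [0.6616 0.209  0.022 ]
[    0   114   104   151 12937] [0.5171 0.6067 0.022 ]
[ 418  131   65   65 2560] [0.5408 0.1864 0.022 ]
[  107   146   276   119 30047] [0.4978 0.3851 0.022 ]
```

View pics/wt.png

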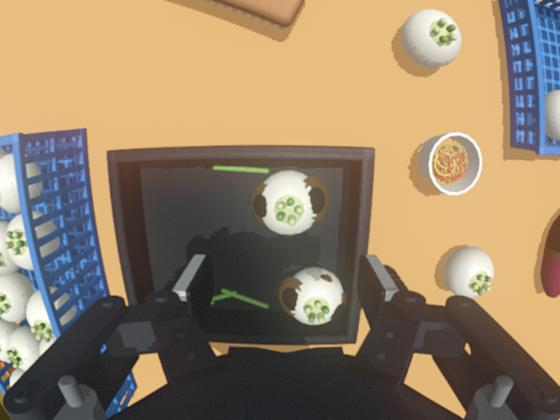

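The rotten turnip stands upright in the tub, at (289,202). Now turnip A.

Request:
send_rows(deltas=[[1, 0.53, 0.45, 0, 0, 0, 0], [1, 0.53, 0.45, 0, 0, 0, 0], [1, 0.53, 0.45, 0, 0, 0, 0], [1, 0.53, 0.45, 0, 0, 0, 0]])

```text
clock: 26.52
tcp_pos: [0.5854, 0.2708, 0.1455]
orientation: [3.137, -0.014, 0.001]
contact_force: [-0.4, -0.8, 0.5]
grip_width: 0.0852
```

Request:
send_rows(deltas=[[1, 0.53, 0.45, 0, 0, 0, 0], [1, 0.53, 0.45, 0, 0, 0, 0], [1, 0.53, 0.45, 0, 0, 0, 0], [1, 0.53, 0.45, 0, 0, 0, 0], [1, 0.53, 0.45, 0, 0, 0, 0], [1, 0.53, 0.45, 0, 0, 0, 0]])

```text
clock: 27.02
tcp_pos: [0.6592, 0.2116, 0.146]
orientation: [-3.141, -0.002, 0.004]
contact_force: [-0.4, 1.2, 0.5]
grip_width: 0.0855
```

```bash
python3 turn.py
```

```text
[0.6589934  0.21221291 0.14632703] [-3.14100808 -0.00388948  0.00341506] [-0.27280231  0.57692976 -0.18757365  1.55954992  0.11811012  1.01804705
 -2.06128039] 0.0853345872649072 27.0667
[ 251    0  262   40 8770] [0.8245 0.1253 0.022 ]
[  382   106   178   159 25802] [0.6745 0.0266 0.022 ]
[ 252  164   67   67 3479] [0.6605 0.2109 0.022 ]
```

Request:
send_rows(deltas=[[1, 0, 0, 0.2, 0, 0, 0], [1, 0, 0, 0.45, 0, 0, 0], [1, 0, 0, 0.7, 0, 0, 0], [1, 0, 0, 0.85, 0, 0, 0], [1, 0, 0, 0.94, 0, 0, 0], [1, 0, 0, 0.97, 0, 0, 0], [1, 0, 0, 0.97, 0, 0, 0]])

```text
clock: 27.65
tcp_pos: [0.6598, 0.2114, 0.0013]
orientation: [-3.142, -0.002, 0.002]
contact_force: [0.7, -0.0, -0.6]
grip_width: 0.0855
```

Request:
send_rows(deltas=[[0, 0, 0, 0, 0, 0, 0], [0, 0, 0, 0, 0, 0, 0], [0, 0, 0, 0, 0, 0, 0], [0, 0, 0, 0, 0, 0, 0], [0, 0, 0, 0, 0, 0, 0], [0, 0, 0, 0, 0, 0, 0]])

```text
clock: 28.15
tcp_pos: [0.6623, 0.2111, 0.0044]
orientation: [-3.14, 0.0, -0.006]
contact_force: [-0.6, 0.2, 5.5]
grip_width: 0.0556
```

Request:
send_rows(deltas=[[0, 0, 0, -0.02, 0, 0, 0], [0, 0, 0, -0.04, 0, 0, 0], [0, 0, 0, -0.06, 0, 0, 0], [0, 0, 0, -0.08, 0, 0, 0], [0, 0, 0, -0.08, 0, 0, 0], [0, 0, 0, -0.08, 0, 0, 0]])

```text
clock: 28.65
tcp_pos: [0.6609, 0.2103, 0.0141]
orientation: [-3.141, 0.0, -0.001]
contact_force: [-0.5, 0.7, -0.2]
grip_width: 0.0549
```

Request:
send_rows(deltas=[[0, 0, 0, 0.04, 0, 0, 0], [0, 0, 0, 0.08, 0, 0, 0], [0, 0, 0, 0.08, 0, 0, 0], [1, 0, 0, 0.08, 0, 0, 0], [1, 0, 0, 0.08, 0, 0, 0], [1, 0, 0, 0.09, 0, 0, 0], [1, 0, 0, 0.09, 0, 0, 0]])

```text
clock: 29.23
tcp_pos: [0.6601, 0.2102, -0.0008]
orientation: [3.141, 0.0, -0.002]
contact_force: [0.5, 0.2, -0.7]
grip_width: 0.0855
```

Request:
send_rows(deltas=[[0, 0, 0, 0, 0, 0, 0], [0, 0, 0, 0, 0, 0, 0], [0, 0, 0, 0, 0, 0, 0], [0, 0, 0, 0, 0, 0, 0], [0, 0, 0, 0, 0, 0, 0], [0, 0, 0, 0, 0, 0, 0]])

```text
clock: 29.73
tcp_pos: [0.6609, 0.2104, 0.0004]
orientation: [-3.141, 0.0, -0.001]
contact_force: [-0.5, 0.5, 0.3]
grip_width: 0.0558
```

Request:
send_rows(deltas=[[0, 0, 0, -0.02, 0, 0, 0], [0, 0, 0, -0.04, 0, 0, 0], [0, 0, 0, -0.06, 0, 0, 0], [0, 0, 0, -0.08, 0, 0, 0], [0, 0, 0, -0.08, 0, 0, 0], [0, 0, 0, -0.08, 0, 0, 0]])

```text
clock: 30.23
tcp_pos: [0.6609, 0.2104, 0.0127]
orientation: [-3.141, 0.0, -0.001]
contact_force: [-0.5, -0.2, -0.3]
grip_width: 0.0561
```

Request:
send_rows(deltas=[[0, 0, 0, -0.05, 0, 0, 0], [0, 0, 0, -0.15, 0, 0, 0], [0, 0, 0, -0.3, 0, 0, 0], [0, 0, 0, -0.45, 0, 0, 0], [0, 0, 0, -0.6, 0, 0, 0], [0, 0, 0, -0.75, 0, 0, 0], [0, 0, 0, -0.85, 0, 0, 0], [0, 0, 0, -0.9, 0, 0, 0], [0, 0, 0, -0.9, 0, 0, 0]])

```text
clock: 30.98
tcp_pos: [0.6621, 0.2109, 0.1506]
orientation: [-3.14, 0.0, -0.007]
contact_force: [1.4, 0.0, -1.1]
grip_width: 0.0558
```

Request:
send_rows(deltas=[[0, 0.01, 0.05, 0, 0, 0, 0], [0, 0.04, 0.17, 0, 0, 0, 0], [0, 0.08, 0.35, 0, 0, 0, 0], [0, 0.127, 0.555, 0, 0, 0, 0]])

```text
clock: 31.32
tcp_pos: [0.6784, 0.1275, 0.1455]
orientation: [-3.141, -0.005, 0.005]
contact_force: [0.9, 0.1, -0.7]
grip_width: 0.0558
```

Request:
send_rows(deltas=[[0, 0.04, 0.18, 0, 0, 0, 0], [0, 0.08, 0.36, 0, 0, 0, 0], [0, 0.11, 0.49, 0, 0, 0, 0], [0, 0.127, 0.555, 0, 0, 0, 0], [0, 0.127, 0.555, 0, 0, 0, 0], [0, 0.127, 0.555, 0, 0, 0, 0]])

```text
clock: 31.82
tcp_pos: [0.6982, 0.0442, 0.1463]
orientation: [-3.141, 0.001, 0.003]
contact_force: [0.2, 1.1, -0.5]
grip_width: 0.0558
```

```bash
python3 - <<'E'
from h import *
f=grab('wrist','w7.png')
o=r.get_obs();print(o['tcp_pos'],o['orientation'],o['joints'],o['grip_width'])
E
```

```text
[0.69809818 0.04588841 0.14654319] [-3.14020959e+00 -2.61154923e-03  2.26826327e-03] [-0.04242136  0.58616688 -0.16496515  1.54132045  0.10465201  1.02400687
 -1.80402781] 0.05589929108174367
```

View pics/w7.png

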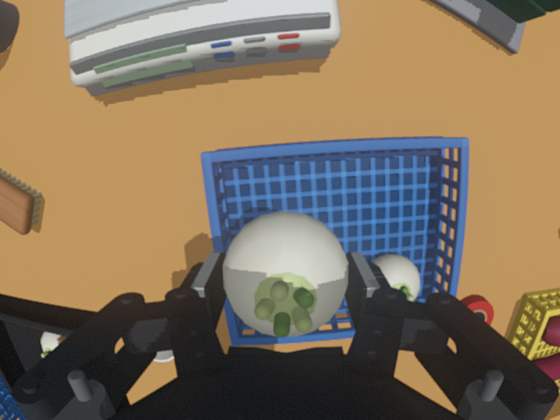

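The turnip is held over the free half. The far rim corners are at (203,154) and (467,140); checking the fit numerically.

```bash
python3 - <<'E'
from h import *
f=dict(np.load('/tmp/wrist.npz'))
A=ray(f,203,154,.055,True)[:2];B=ray(f,467,140,.055,True)[:2]
e=A-B;y=e/np.linalg.norm(e);x=np.array([y[1],-y[0]]);c=(A+B)/2-.09*x
print(A,B,np.linalg.norm(e),np.arctan2(-y[0],y[1]),c)
for p in[(.042,.05),(.042,-.05)]: print(c+p[0]*x+p[1]*y)
p=ray(f,392,283,.026,True)[:2];print('ex',p,(p-c)@x,(p-c)@y)
E
```

```text
[0.74243236 0.1080411 ] [ 0.75860356 -0.11156979] 0.2202054665277075 0.07350306242047336 [ 0.66076097 -0.00837367]
[0.69897572 0.04457568]
[ 0.70631941 -0.05515431]
ex [ 0.61218374 -0.06421565] -0.052546928316529656 -0.05212384609399644
```

Request:
send_rows(deltas=[[0, 0, 0, 0.08, 0, 0, 0], [0, 0, 0, 0.22, 0, 0, 0], [0, 0, 0, 0.36, 0, 0, 0], [0, 0, 0, 0.5, 0, 0, 0], [0, 0, 0, 0.64, 0, 0, 0], [0, 0, 0, 0.76, 0, 0, 0], [0, 0, 0, 0.84, 0, 0, 0], [0, 0, 0, 0.88, 0, 0, 0], [0, 0, 0, 0.91, 0, 0, 0], [0, 0, 0, 0.93, 0, 0, 0], [0, 0, 0, 0.938, 0, 0, 0], [0, 0, 0, 0.938, 0, 0, 0]])

```text
clock: 32.87
tcp_pos: [0.6993, 0.044, 0.0072]
orientation: [-3.141, -0.0, -0.002]
contact_force: [-0.4, -1.3, -1.0]
grip_width: 0.0558
```

Request:
send_rows(deltas=[[0, 0, 0, 0.007, 0, 0, 0], [0, 0, 0, 0.012, 0, 0, 0], [0, 0, 0, 0.012, 0, 0, 0]])

```text
clock: 33.12
tcp_pos: [0.6991, 0.0438, 0.0052]
orientation: [-3.142, 0.0, -0.001]
contact_force: [-0.3, 1.2, -0.2]
grip_width: 0.0555
```

Request:
send_rows(deltas=[[0, 0, 0, 0.005, 0, 0, 0], [0, 0, 0, 0.01, 0, 0, 0], [0, 0, 0, 0.01, 0, 0, 0]])

```text
clock: 33.37
tcp_pos: [0.6991, 0.0438, 0.0044]
orientation: [3.142, -0.0, 0.001]
contact_force: [-2.1, 0.9, 6.2]
grip_width: 0.0557
```

Request:
send_rows(deltas=[[0.75, 0, 0, 0, 0, 0, 0], [0.8, 0, 0, 0, 0, 0, 0], [0.8, 0, 0, 0, 0, 0, 0], [0.8, 0, 0, 0, 0, 0, 0], [0.8, 0, 0, 0, 0, 0, 0]])

```text
clock: 33.78
tcp_pos: [0.6988, 0.0439, 0.0032]
orientation: [3.142, 0.0, -0.0]
contact_force: [0.3, -0.4, -1.0]
grip_width: 0.0687
```

Request:
send_rows(deltas=[[0.8, 0, 0, -0.15, 0, 0, 0], [0.8, 0, 0, -0.35, 0, 0, 0], [0.8, 0, 0, -0.6, 0, 0, 0], [0.8, 0, 0, -0.8, 0, 0, 0], [0.8, 0, 0, -0.95, 0, 0, 0], [0.8, 0, 0, -0.95, 0, 0, 0], [0.8, 0, 0, -0.95, 0, 0, 0]])

```text
clock: 34.37
tcp_pos: [0.6998, 0.044, 0.1476]
orientation: [-3.141, 0.0, -0.005]
contact_force: [-0.8, -0.2, -0.3]
grip_width: 0.0681
```

```bash
python3 turn.py; python3 - <<'E'
from h import *
f=dict(np.load('/tmp/wrist.npz'))
hsv=cv2.cvtColor(f['pixels'],cv2.COLOR_RGB2HSV).astype(int)
m=((hsv[...,1]<50)&(hsv[...,2]>90)).astype(np.uint8);m[300:]=0;m[:110]=0
n,l,st,ce=cv2.connectedComponentsWithStats(m)
for i in range(1,n):
    if st[i,4]>500: x,y,w,h=st[i,:4];print('white',st[i],ray(f,x+w/2-.5,y+h/2-.5,.026,True).round(4))
E
```

```text
[0.69862697 0.04378899 0.14568031] [3.14148887e+00 1.24422049e-05 8.69002688e-05] [-0.0411029   0.58677514 -0.1635444   1.54232023  0.10604868  1.02115119
 -1.80399812] 0.06831688945087779 34.4167
[   65     0   281   100 21076] [0.8361 0.1137 0.022 ]
[ 421    0  139   57 3740] [ 0.8791 -0.1627  0.022 ]
[  200   138   269   127 31290] [ 0.698  -0.0012  0.022 ]
white [ 253  169   66   66 2746] [0.6984 0.0429 0.026 ]
white [ 366  255   53   45 1203] [ 0.6209 -0.0639  0.026 ]
white [ 262  264   60   36 1652] [0.6187 0.0371 0.026 ]
```

Request:
send_rows(deltas=[[1, -0.92, -0.33, 0, 0, 0, 0], [1, -0.92, -0.33, 0, 0, 0, 0], [1, -0.92, -0.33, 0, 0, 0, 0], [1, -0.92, -0.33, 0, 0, 0, 0], [1, -0.92, -0.33, 0, 0, 0, 0]])

```text
clock: 34.83
tcp_pos: [0.5546, 0.0955, 0.1438]
orientation: [3.141, 0.008, -0.011]
contact_force: [0.1, 0.0, 0.3]
grip_width: 0.0852
```

Request:
send_rows(deltas=[[1, -0.92, -0.33, 0, 0, 0, 0], [1, -0.92, -0.33, 0, 0, 0, 0], [1, -0.92, -0.33, 0, 0, 0, 0], [1, -0.92, -0.33, 0, 0, 0, 0], [1, -0.92, -0.33, 0, 0, 0, 0], [1, -0.92, -0.33, 0, 0, 0, 0], [1, -0.92, -0.33, 0, 0, 0, 0]])

```text
clock: 35.42
tcp_pos: [0.4237, 0.1424, 0.1454]
orientation: [3.141, -0.001, -0.0]
contact_force: [0.6, -0.5, 1.4]
grip_width: 0.0851
```

```bash
python3 turn.py
```

```text
[0.42395148 0.14231411 0.14541207] [ 3.14145867e+00 -2.17243928e-03 -2.34087719e-04] [-0.22346358  0.20921123 -0.2685303   2.1346312   0.07645976  0.80669829
 -2.11155285] 0.08580734882706538 35.4667
[  331     0   227    63 11808] [ 0.5869 -0.007   0.022 ]
[ 192   28   73   71 2339] [0.545  0.1907 0.022 ]
[    0    57   152   208 25281] [0.4657 0.3534 0.022 ]
[ 248  167   67   67 3484] [0.4227 0.1453 0.022 ]
[ 423  193   42   57 1698] [ 0.402  -0.0154  0.022 ]
```

Request:
send_rows(deltas=[[1, 0, -0.02, 0.2, 0, 0, 0], [1, 0, -0.02, 0.45, 0, 0, 0], [1, 0, -0.02, 0.7, 0, 0, 0], [1, 0, -0.02, 0.85, 0, 0, 0], [1, 0, -0.02, 0.94, 0, 0, 0], [1, 0, -0.02, 0.97, 0, 0, 0], [1, 0, -0.02, 0.97, 0, 0, 0]])

```text
clock: 36.05
tcp_pos: [0.4229, 0.1452, -0.001]
orientation: [3.141, -0.002, -0.003]
contact_force: [0.8, 0.0, 1.0]
grip_width: 0.0854
```

Request:
send_rows(deltas=[[0, 0, 0, 0, 0, 0, 0], [0, 0, 0, 0, 0, 0, 0], [0, 0, 0, 0, 0, 0, 0], [0, 0, 0, 0, 0, 0, 0], [0, 0, 0, 0, 0, 0, 0], [0, 0, 0, 0, 0, 0, 0]])

```text
clock: 36.55
tcp_pos: [0.4241, 0.1461, 0.0018]
orientation: [-3.141, 0.0, -0.004]
contact_force: [-1.0, -0.8, 5.1]
grip_width: 0.0557
```

Request:
send_rows(deltas=[[0, 0, 0, -0.02, 0, 0, 0], [0, 0, 0, -0.04, 0, 0, 0], [0, 0, 0, -0.06, 0, 0, 0], [0, 0, 0, -0.08, 0, 0, 0], [0, 0, 0, -0.08, 0, 0, 0], [0, 0, 0, -0.08, 0, 0, 0]])

```text
clock: 37.05
tcp_pos: [0.423, 0.1459, 0.0126]
orientation: [-3.141, 0.0, -0.001]
contact_force: [-0.2, 0.3, -1.4]
grip_width: 0.0557
```

Request:
send_rows(deltas=[[0, 0, 0, -0.05, 0, 0, 0], [0, 0, 0, -0.15, 0, 0, 0], [0, 0, 0, -0.3, 0, 0, 0], [0, 0, 0, -0.45, 0, 0, 0], [0, 0, 0, -0.6, 0, 0, 0], [0, 0, 0, -0.75, 0, 0, 0], [0, 0, 0, -0.85, 0, 0, 0], [0, 0, 0, -0.9, 0, 0, 0], [0, 0, 0, -0.9, 0, 0, 0]])

```text
clock: 37.8
tcp_pos: [0.4237, 0.1462, 0.1489]
orientation: [-3.141, 0.0, -0.005]
contact_force: [-0.3, 0.8, -1.3]
grip_width: 0.0557
```

Request:
send_rows(deltas=[[0, 0.05, 0.035, 0, 0, 0, 0], [0, 0.17, 0.12, 0, 0, 0, 0], [0, 0.32, 0.23, 0, 0, 0, 0], [0, 0.48, 0.34, 0, 0, 0, 0], [0, 0.64, 0.455, 0, 0, 0, 0], [0, 0.8, 0.57, 0, 0, 0, 0], [0, 0.942, 0.671, 0, 0, 0, 0]])

```text
clock: 38.38
tcp_pos: [0.5649, 0.0428, 0.1453]
orientation: [3.14, -0.001, -0.004]
contact_force: [-0.8, 0.6, -0.6]
grip_width: 0.0556
```

Request:
send_rows(deltas=[[0, 0.16, 0.115, 0, 0, 0, 0], [0, 0.32, 0.23, 0, 0, 0, 0], [0, 0.48, 0.34, 0, 0, 0, 0], [0, 0.64, 0.455, 0, 0, 0, 0], [0, 0.78, 0.555, 0, 0, 0, 0], [0, 0.88, 0.63, 0, 0, 0, 0], [0, 0.942, 0.671, 0, 0, 0, 0], [0, 0.942, 0.671, 0, 0, 0, 0], [0, 0.942, 0.671, 0, 0, 0, 0]])

```text
clock: 39.13
tcp_pos: [0.7046, -0.0563, 0.1448]
orientation: [3.141, -0.001, -0.005]
contact_force: [-0.5, 0.2, -0.2]
grip_width: 0.0559
```

```bash
python3 - <<'E'
from h import *
o=r.get_obs();print(o['tcp_pos'],o['orientation'],o['joints'],o['grip_width'])
E
```

```text
[ 0.70458101 -0.05629355  0.14482121] [ 3.14135757e+00 -1.45447931e-03 -5.37708607e-03] [ 0.08368278  0.59856477 -0.13798318  1.52238841  0.0906511   1.03033351
 -1.6492672 ] 0.05590806695952103
```

Request:
send_rows(deltas=[[0, 0, 0, 0.08, 0, 0, 0], [0, 0, 0, 0.22, 0, 0, 0], [0, 0, 0, 0.36, 0, 0, 0], [0, 0, 0, 0.5, 0, 0, 0], [0, 0, 0, 0.64, 0, 0, 0], [0, 0, 0, 0.76, 0, 0, 0], [0, 0, 0, 0.84, 0, 0, 0], [0, 0, 0, 0.88, 0, 0, 0], [0, 0, 0, 0.91, 0, 0, 0], [0, 0, 0, 0.925, 0, 0, 0], [0, 0, 0, 0.925, 0, 0, 0], [0, 0, 0, 0.925, 0, 0, 0]])

```text
clock: 40.13
tcp_pos: [0.7061, -0.0554, 0.0095]
orientation: [3.142, 0.0, 0.002]
contact_force: [0.2, -0.5, -0.6]
grip_width: 0.0554
```

Request:
send_rows(deltas=[[0, 0, 0, 0.005, 0, 0, 0], [0, 0, 0, 0.01, 0, 0, 0], [0, 0, 0, 0.01, 0, 0, 0]])

```text
clock: 40.38
tcp_pos: [0.7057, -0.0555, 0.0075]
orientation: [3.142, -0.0, 0.001]
contact_force: [-0.1, -0.2, -1.1]
grip_width: 0.0554
```

Request:
send_rows(deltas=[[0, 0, 0, 0.005, 0, 0, 0], [0, 0, 0, 0.01, 0, 0, 0], [0, 0, 0, 0.01, 0, 0, 0]])

```text
clock: 40.63
tcp_pos: [0.7056, -0.0555, 0.006]
orientation: [3.142, -0.0, 0.0]
contact_force: [-1.8, -0.5, 3.5]
grip_width: 0.0558
```

Request:
send_rows(deltas=[[0, 0, 0, 0.003, 0, 0, 0], [0, 0, 0, 0.006, 0, 0, 0], [0, 0, 0, 0.006, 0, 0, 0]])

```text
clock: 40.88
tcp_pos: [0.7057, -0.0555, 0.0059]
orientation: [3.141, -0.0, 0.001]
contact_force: [-3.6, -0.3, 8.9]
grip_width: 0.0556
```

Request:
send_rows(deltas=[[0.75, 0, 0, 0, 0, 0, 0], [0.8, 0, 0, 0, 0, 0, 0], [0.8, 0, 0, 0, 0, 0, 0], [0.8, 0, 0, 0, 0, 0, 0], [0.8, 0, 0, 0, 0, 0, 0]])

```text
clock: 41.3
tcp_pos: [0.7053, -0.0554, 0.0044]
orientation: [-3.142, -0.0, 0.0]
contact_force: [-0.4, 0.1, -0.8]
grip_width: 0.0685
```

Request:
send_rows(deltas=[[0.8, 0, 0, -0.15, 0, 0, 0], [0.8, 0, 0, -0.35, 0, 0, 0], [0.8, 0, 0, -0.6, 0, 0, 0], [0.8, 0, 0, -0.8, 0, 0, 0], [0.8, 0, 0, -0.95, 0, 0, 0], [0.8, 0, 0, -0.95, 0, 0, 0], [0.8, 0, 0, -0.95, 0, 0, 0]])

```text
clock: 41.88
tcp_pos: [0.7064, -0.0555, 0.1489]
orientation: [3.141, -0.0, 0.005]
contact_force: [-0.3, -0.1, -1.1]
grip_width: 0.0681
```

```bash
python3 - <<'E'
from h import *
f=grab('wrist','w8.png')
hsv=cv2.cvtColor(f['pixels'],cv2.COLOR_RGB2HSV).astype(int)
m=((hsv[...,1]<50)&(hsv[...,2]>90)).astype(np.uint8);m[300:]=0;m[:110]=0
n,l,st,ce=cv2.connectedComponentsWithStats(m)
for i in range(1,n):
    if st[i,4]>500: x,y,w,h=st[i,:4];print('white',st[i],ray(f,x+w/2-.5,y+h/2-.5,.026,True).round(4))
E
```

```text
white [ 252  170   67   66 2709] [ 0.7038 -0.0562  0.026 ]
white [ 148  177   62   64 2492] [0.6984 0.0431 0.026 ]
white [ 262  263   60   37 1689] [ 0.6252 -0.0625  0.026 ]
```

Request:
send_rows(deltas=[[1, -0.91, -0.14, 0, 0, 0, 0], [1, -0.91, -0.14, 0, 0, 0, 0], [1, -0.91, -0.14, 0, 0, 0, 0], [1, -0.91, -0.14, 0, 0, 0, 0], [1, -0.91, -0.14, 0, 0, 0, 0]])

```text
clock: 42.35
tcp_pos: [0.5636, -0.0341, 0.1451]
orientation: [3.141, 0.002, -0.01]
contact_force: [-0.0, 0.5, -0.4]
grip_width: 0.0854
```

Request:
send_rows(deltas=[[1, -0.91, -0.14, 0, 0, 0, 0], [1, -0.91, -0.14, 0, 0, 0, 0], [1, -0.91, -0.14, 0, 0, 0, 0], [1, -0.91, -0.14, 0, 0, 0, 0], [1, -0.91, -0.14, 0, 0, 0, 0], [1, -0.91, -0.14, 0, 0, 0, 0], [1, -0.91, -0.14, 0, 0, 0, 0]])

```text
clock: 42.93
tcp_pos: [0.4342, -0.0135, 0.1471]
orientation: [-3.141, 0.0, -0.002]
contact_force: [-0.1, 0.1, -0.3]
grip_width: 0.0854
```

```bash
python3 turn.py; python3 - <<'E'
from h import *
f=dict(np.load('/tmp/wrist.npz'))
hsv=cv2.cvtColor(f['pixels'],cv2.COLOR_RGB2HSV).astype(int);H,S,V=[hsv[...,i] for i in range(3)]
m=(~((H>3)&(H<20)&(S>110)&(V>95))).astype(np.uint8);mm=np.zeros_like(m);mm[105:262,235:335]=m[105:262,235:335]
n,l,st,ce=cv2.connectedComponentsWithStats(mm);i=1+st[1:,4].argmax();print(st[i],ce[i])
P=np.argwhere(l==i)[:,::-1].astype(np.float32);b=cv2.boxPoints(cv2.minAreaRect(P));W=np.array([ray(f,u,v,.02,True)[:2] for u,v in b]);e=W[1:]-W[:-1]
print(W.mean(0),np.linalg.norm(e,axis=1),np.degrees(np.arctan2(e[:,1],e[:,0])))
E
```

```text
[ 0.43427246 -0.01346535  0.14709549] [-3.14120659e+00  5.25035574e-04 -1.45000576e-03] [ 0.07441105  0.18122057 -0.20630117  2.16366899  0.05111173  0.80015219
 -1.73531999] 0.08507201862646044 42.9833
[  147     0   279    66 14890] [ 0.5829 -0.0151  0.022 ]
[ 437   59   51   61 2284] [ 0.543  -0.1826  0.022 ]
[  48   63   63   63 2060] [0.5431 0.1899 0.022 ]
[ 505   77   55  178 7207] [ 0.474  -0.2837  0.022 ]
[   0   97   43  168 3520] [0.4591 0.2882 0.022 ]
[ 257  203   51   61 2196] [ 0.4016 -0.0114  0.022 ]
[ 255  134   56  128 5826] [283.68795057 196.26450395]
[ 0.43227566 -0.01122198] [0.1205647  0.04777651 0.12058435] [ -3.06185696 -91.84806052 179.28724762]
```

View pics/wt.png

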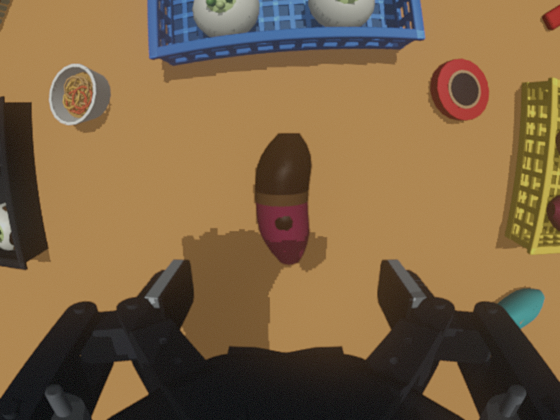

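The half-black potato is upright in the view, at (284,197). Descending.

Request:
send_rows(deltas=[[1, 0, -0.015, 0.2, 0, 0, 0], [1, 0, -0.015, 0.45, 0, 0, 0], [1, 0, -0.015, 0.7, 0, 0, 0], [1, 0, -0.015, 0.85, 0, 0, 0], [1, 0, -0.015, 0.94, 0, 0, 0], [1, 0, -0.015, 0.98, 0, 0, 0], [1, 0, -0.015, 0.98, 0, 0, 0], [1, 0, -0.015, 0.98, 0, 0, 0]])

```text
clock: 43.65
tcp_pos: [0.4334, -0.0112, 0.0002]
orientation: [-3.142, 0.0, -0.001]
contact_force: [0.0, -0.3, 0.6]
grip_width: 0.0852
```

Request:
send_rows(deltas=[[0, 0, 0, 0, 0, 0, 0], [0, 0, 0, 0, 0, 0, 0], [0, 0, 0, 0, 0, 0, 0], [0, 0, 0, 0, 0, 0, 0], [0, 0, 0, 0, 0, 0, 0], [0, 0, 0, 0, 0, 0, 0], [0, 0, 0, 0, 0, 0, 0]])

```text
clock: 44.23
tcp_pos: [0.4332, -0.0113, 0.0013]
orientation: [3.141, -0.0, 0.003]
contact_force: [-1.5, -0.3, 10.2]
grip_width: 0.0454
```

Request:
send_rows(deltas=[[0, 0, 0, -0.02, 0, 0, 0], [0, 0, 0, -0.04, 0, 0, 0], [0, 0, 0, -0.06, 0, 0, 0], [0, 0, 0, -0.08, 0, 0, 0], [0, 0, 0, -0.08, 0, 0, 0], [0, 0, 0, -0.08, 0, 0, 0]])

```text
clock: 44.73
tcp_pos: [0.4326, -0.0112, 0.0124]
orientation: [-3.142, 0.0, -0.001]
contact_force: [-0.2, 0.3, -1.9]
grip_width: 0.0454
```

Request:
send_rows(deltas=[[0, 0, 0, -0.05, 0, 0, 0], [0, 0, 0, -0.15, 0, 0, 0], [0, 0, 0, -0.3, 0, 0, 0], [0, 0, 0, -0.45, 0, 0, 0], [0, 0, 0, -0.6, 0, 0, 0], [0, 0, 0, -0.75, 0, 0, 0], [0, 0, 0, -0.85, 0, 0, 0], [0, 0, 0, -0.9, 0, 0, 0], [0, 0, 0, -0.9, 0, 0, 0]])

```text
clock: 45.48
tcp_pos: [0.4334, -0.0112, 0.1487]
orientation: [-3.142, 0.0, -0.005]
contact_force: [0.4, 0.0, -1.7]
grip_width: 0.0451
```

Request:
send_rows(deltas=[[0, 0.01, -0.05, 0, 0, 0, 0], [0, 0.01, -0.17, 0, 0, 0, 0], [0, 0.02, -0.33, 0, 0, 0, 0], [0, 0.03, -0.5, 0, 0, 0, 0], [0, 0.04, -0.66, 0, 0, 0, 0], [0, 0.05, -0.83, 0, 0, 0, 0], [0, 0.06, -0.995, 0, 0, 0, 0]])

```text
clock: 46.07
tcp_pos: [0.4402, 0.1396, 0.1456]
orientation: [3.141, 0.001, -0.004]
contact_force: [0.6, -0.8, -1.1]
grip_width: 0.0452
```

Request:
send_rows(deltas=[[0, 0.01, -0.17, 0, 0, 0, 0], [0, 0.02, -0.33, 0, 0, 0, 0], [0, 0.03, -0.5, 0, 0, 0, 0], [0, 0.04, -0.66, 0, 0, 0, 0], [0, 0.05, -0.83, 0, 0, 0, 0], [0, 0.06, -0.995, 0, 0, 0, 0]])

```text
clock: 46.57
tcp_pos: [0.449, 0.2887, 0.1453]
orientation: [3.14, 0.001, -0.005]
contact_force: [-1.0, 0.2, -1.3]
grip_width: 0.0453
```

Request:
send_rows(deltas=[[0, 0.01, -0.17, 0, 0, 0, 0], [0, 0.02, -0.33, 0, 0, 0, 0], [0, 0.03, -0.5, 0, 0, 0, 0], [0, 0.04, -0.66, 0, 0, 0, 0], [0, 0.05, -0.8, 0, 0, 0, 0], [0, 0.06, -0.92, 0, 0, 0, 0], [0, 0.06, -0.985, 0, 0, 0, 0], [0, 0.06, -0.985, 0, 0, 0, 0], [0, 0.06, -0.985, 0, 0, 0, 0], [0, 0.06, -0.985, 0, 0, 0, 0]])

```text
clock: 47.4
tcp_pos: [0.4594, 0.4333, 0.1462]
orientation: [3.139, -0.002, -0.001]
contact_force: [0.2, -0.9, -1.1]
grip_width: 0.0456
```

```bash
python3 - <<'E'
from h import *
grab('wrist','w9.png')
o=r.get_obs();print(o['tcp_pos'],o['orientation'],o['joints'],o['grip_width'])
E
```

```text
[0.45967025 0.43327894 0.14660741] [ 3.13991595e+00 -2.33851814e-03 -5.53757840e-04] [-0.59296415  0.50110613 -0.35589821  1.70807721  0.20516059  0.97066997
 -2.59765025] 0.04503731574321777
```

View pics/w9.png

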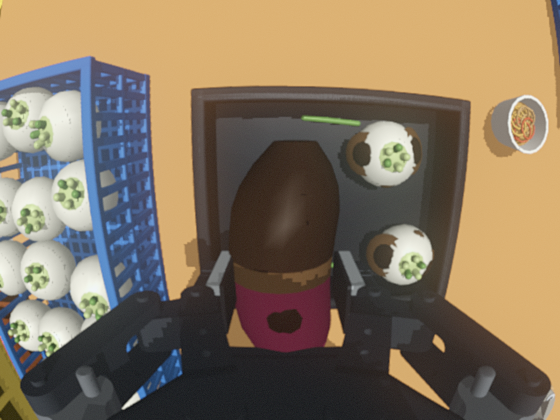

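Request:
send_rows(deltas=[[0, 0.05, 0, 0.08, 0, 0, 0], [0, 0.05, 0, 0.22, 0, 0, 0], [0, 0.05, 0, 0.36, 0, 0, 0], [0, 0.05, 0, 0.5, 0, 0, 0], [0, 0.05, 0, 0.64, 0, 0, 0], [0, 0.05, 0, 0.76, 0, 0, 0], [0, 0.05, 0, 0.84, 0, 0, 0], [0, 0.05, 0, 0.88, 0, 0, 0], [0, 0.05, 0, 0.91, 0, 0, 0], [0, 0.05, 0, 0.925, 0, 0, 0], [0, 0.05, 0, 0.925, 0, 0, 0], [0, 0.05, 0, 0.925, 0, 0, 0]])

```text
clock: 48.45
tcp_pos: [0.4674, 0.4355, 0.0093]
orientation: [-3.141, 0.0, -0.002]
contact_force: [-0.7, 0.1, -2.0]
grip_width: 0.0454
```

Request:
send_rows(deltas=[[0, 0, 0, 0.005, 0, 0, 0], [0, 0, 0, 0.01, 0, 0, 0], [0, 0, 0, 0.01, 0, 0, 0]])

```text
clock: 48.7
tcp_pos: [0.4671, 0.4352, 0.0073]
orientation: [-3.141, 0.0, -0.001]
contact_force: [-0.3, 0.1, -1.5]
grip_width: 0.0456
```

Request:
send_rows(deltas=[[0, 0, 0, 0.005, 0, 0, 0], [0, 0, 0, 0.01, 0, 0, 0], [0, 0, 0, 0.01, 0, 0, 0]])

```text
clock: 48.95
tcp_pos: [0.467, 0.4352, 0.0055]
orientation: [-3.141, -0.0, -0.0]
contact_force: [-0.3, 0.1, 0.5]
grip_width: 0.0453
```

Touching the floor. I'll press 0.5 mm further, release, back off and look from above.

Request:
send_rows(deltas=[[0, 0, 0, 0.004, 0, 0, 0], [0, 0, 0, 0.004, 0, 0, 0], [0.65, 0, 0, 0.004, 0, 0, 0], [0.7, 0, 0, 0.004, 0, 0, 0], [0.7, 0, 0, 0.004, 0, 0, 0], [0.7, 0, 0, 0.004, 0, 0, 0], [0.7, 0, 0, 0.004, 0, 0, 0]])

```text
clock: 49.53
tcp_pos: [0.4669, 0.4351, 0.0047]
orientation: [3.142, 0.0, -0.0]
contact_force: [0.1, -0.0, -0.7]
grip_width: 0.06
```

Request:
send_rows(deltas=[[0.7, 0, 0, -0.15, 0, 0, 0], [0.7, 0, 0, -0.35, 0, 0, 0], [0.7, 0, 0, -0.6, 0, 0, 0], [0.7, 0, 0, -0.8, 0, 0, 0], [0.7, 0, 0, -1, 0, 0, 0], [0.7, 0, 0, -1, 0, 0, 0]])

```text
clock: 50.03
tcp_pos: [0.4694, 0.4382, 0.1617]
orientation: [-3.134, 0.0, -0.012]
contact_force: [1.4, 0.8, 0.5]
grip_width: 0.0597
```

Request:
send_rows(deltas=[[0.7, 0.6, -0.5, -0.6, 0, 0, 0], [0.7, 0.6, -0.5, -0.6, 0, 0, 0], [0.7, 0.6, -0.5, -0.6, 0, 0, 0], [0.7, 0.6, -0.5, -0.6, 0, 0, 0], [0.7, 0.6, -0.5, -0.6, 0, 0, 0], [0.7, 0.6, -0.5, -0.6, 0, 0, 0], [0.7, 0.6, -0.5, -0.6, 0, 0, 0]])

```text
clock: 50.62
tcp_pos: [0.5559, 0.5093, 0.2432]
orientation: [3.14, 0.001, -0.003]
contact_force: [0.3, 0.2, -0.3]
grip_width: 0.0599
```

```bash
python3 - <<'E'
from h import *
f=grab('wrist');g=grab('top');w=cv2.resize(f['pixels'],(360,270));t=cv2.resize(g['pixels'][80:270,80:500],(800,362))
a=np.zeros((600,800,3),np.uint8);a[:362]=t;s=f['pixels'][130:368,:];a[362:]=0;a[362:600,:560]=s
cv2.imwrite('pics/fin.png',a[:,:,::-1]);print(r.get_obs()['tcp_pos'],r.get_obs()['clock'])
E
```

```text
[0.55569355 0.50897673 0.2432836 ] 50.7167
```

View pics/fin.png

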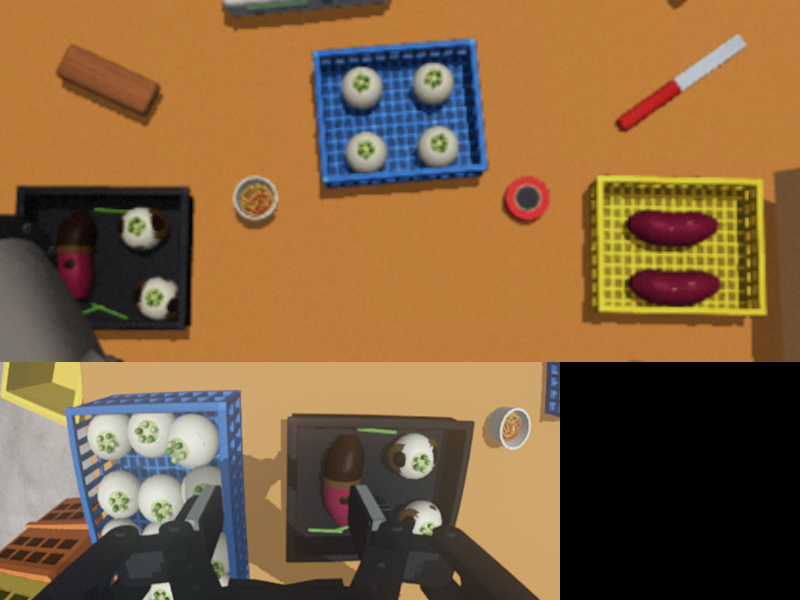

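All five lie side by side in their containers: turnips at (362,88) and (433,84), sweet potato at (673,228), rejects at (75,255) and (143,229). The tape and cup are in place.

Request:
send_rows(deltas=[[0.7, 0, 0, 0, 0, 0, 0], [0.7, 0, 0, 0, 0, 0, 0], [0.7, 0, 0, 0, 0, 0, 0], [0.7, 0, 0, 0, 0, 0, 0], [0.7, 0, 0, 0, 0, 0, 0], [0.7, 0, 0, 0, 0, 0, 0]])

```text
clock: 51.22
tcp_pos: [0.5569, 0.51, 0.2448]
orientation: [3.142, 0.0, 0.0]
contact_force: [-0.2, -0.5, -0.7]
grip_width: 0.0602
```

```bash
python3 -c "
from bench import r
o=r.get_obs();print(o['contact_force'],abs(o['qvel']).max());print(r.hand_in())"
```

```text
[-0.15827401 -0.51456953 -0.72250323] 0.0016675216658137457
the job is handed in; nothing more can be done
None
```

All five vegetables are sorted and the job was handed in at 51 s of the 128 s allowed. The two sound turnips are in the blue basket, the sound sweet potato in the yellow basket, and both rotten ones in the black tub.

- **Final view:** the last pictures from the top and wrist cameras show each vegetable on the floor of its container, side by side. Both sweet potatoes lie flat, and the tape roll and cup look unmoved. I measured the cup and tape from the wrist camera before the last carry, within a few mm of where they started. The hand is clear of everything and the arm is at rest.
- **Failed grips:** the first three closes on the sound sweet potato sat too high. Two slid up its shoulder while it lay on the table, so nothing was dropped, and the third held. I set it back and gripped lower, and did the same with the rotten turnip and turnip A.
- **Not checked directly:** I judged the flatness of the rotten sweet potato and its clearance from the stalk trimmings from pictures only. No verdict was reported.

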